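# Make up a sowing kit and a potting kit

### The job

Make up two kits. Sowing kit, in the green tray: the red dibber laid lengthwise along the middle of the cork strip, and the aluminium sieve standing centred on the white disc. Potting kit, in the dark wooden tray: the steel hand fork laid lengthwise along the middle of the cork strip, the clay saucer centred on the white disc, and the celadon pot standing upright in the saucer; leave the white pot and the brush where they are.

Things in the scene. Friction and masses are not known exactly. Their poses are not given: they have to be found in the camera images.
- green_tray: Green plastic kit tray, fixed, 216 x 176 mm, long side along x. Floor 4 mm thick (top at z = 4 mm), rim 4 mm wide and 11 mm high. Origin under its centre. Flush in the floor: a tan cork strip 190 x 52 mm running along x, centre at x = 0, y = -40 mm (place of the tool), and a white disc 80 mm across, centre at x = 0, y = +42 mm (place of the round thing). The two trays may change sides.
- wood_tray: Dark brown wooden kit tray, fixed, 216 x 176 mm, long side along x. Floor 4 mm thick (top at z = 4 mm), rim 4 mm wide and 11 mm high. Origin under its centre. Flush in the floor: a tan cork strip 190 x 52 mm running along x, centre at x = 0, y = -40 mm (place of the tool), and a white disc 80 mm across, centre at x = 0, y = +42 mm (place of the round thing). The two trays may change sides.
- fork: Stainless steel hand fork, loose, lying flat, 170 mm long along x. Origin at mid length on the underside. Handle a rounded square bar 22 mm wide (y) and 22 mm high from x = -85 to +5 mm; head of three flat tines, 46 mm wide and up to 10 mm high, from x = 24 to 85 mm, pointing to +x. It balances near x = -20 mm: grip the handle there. Either end may point either way along the strip.
- dibber: Red plastic dibber with two thin white rings, loose, lying flat, 130 mm long along x. Origin at mid length on the underside. Handle a rounded square bar 24 mm wide (y) and 24 mm high from x = -65 to +10 mm, then a blunt round point, its axis 12 mm up, to x = +65 mm. It balances near x = -15 mm: grip the handle there. Either end may point either way along the strip.
- saucer: Clay (orange-brown) saucer, loose, round, 16 mm high, 64 mm across at the foot and 68 mm at the rim, wall 3.5 mm, floor 4 mm thick. Origin at the centre of its underside, z up. The pot's foot stands on its floor.
- celadon_pot: Pale grey-green celadon ceramic pot, loose, 50 mm tall, 41 mm across at the foot, widening to 53 mm at the rim (46 mm across at half height); hollow, standing upright. Origin at the centre of its underside, z up.
- sieve: Small aluminium sieve, loose, a straight round hoop 64 mm across and 30 mm high with a mesh floor. Origin at the centre of its underside, z up.
- white_pot: White ceramic pot, loose, 50 mm tall, 41 mm across at the foot, widening to 53 mm at the rim (46 mm across at half height); hollow, standing upright. Origin at the centre of its underside, z up. Not part of any kit: leave it.
- brush: Cleaning brush, loose, lying flat, 160 mm long along x, 20 mm high, 42 mm wide at the bristle end (+x). Origin at mid length on its underside. Not part of any kit: leave it.
There are look-alikes about, which are no part of the job. Of the things like the dibber, leave any that is blue or turquoise; of the rest the larger one is meant.

How it is judged (in metres and radians):
At the end, for the whole second after the job is handed in: Dibber (green tray), fork (wooden tray) flat on the strip: mid length within 25 mm lengthwise, 15 mm crosswise, 0.26 rad of the strip's; sieve (green), saucer (wooden) flat within 15 mm of the disc's centre along each tray axis; pot upright on the saucer's floor, within 12 mm; released, at rest (x of fork in the frame of wood_tray between -0.025 and 0.025 m and y of fork in the frame of wood_tray between -0.055 and -0.025 m and z of fork in the frame of wood_tray between -0.001 and 0.009 m and angle between the x axis of fork and the x axis of wood_tray, either way round below 0.26 rad and x of dibber in the frame of green_tray between -0.025 and 0.025 m and y of dibber in the frame of green_tray between -0.055 and -0.025 m and z of dibber in the frame of green_tray between -0.001 and 0.009 m and angle between the x axis of dibber and the x axis of green_tray, either way round below 0.26 rad and x of saucer in the frame of wood_tray between -0.015 and 0.015 m and y of saucer in the frame of wood_tray between 0.027 and 0.057 m and z of saucer in the frame of wood_tray between 0.001 and 0.007 m and angle between each of saucer, sieve, celadon_pot's own z axis and vertical below 0.12 rad and x of sieve in the frame of green_tray between -0.015 and 0.015 m and y of sieve in the frame of green_tray between 0.027 and 0.057 m and z of sieve in the frame of green_tray between 0.001 and 0.007 m and horizontal distance between celadon_pot and saucer below 0.012 m and z of celadon_pot in the frame of saucer between 0.001 and 0.007 m and linear speed of each of fork, dibber, saucer, sieve, celadon_pot below 0.02 m/s and angular speed of each of fork, dibber, saucer, sieve, celadon_pot below 0.2 rad/s); the robot touches nothing.
It fails at once if the white pot is moved more than 25 mm (distance of white_pot from where it was at the start of the episode above 0.025 m).
It fails at once if the brush is moved more than 25 mm (distance of brush from where it was at the start of the episode above 0.025 m).
It also fails if it takes over 128 s, if anything falls off the work surface, if the arm or the gripper's body presses on something with over 40 N, if the wrist force passes 120 N, or if a joint passes its speed limit or range.

### The arm

A 6-joint arm with a two-finger parallel gripper is mounted at the origin on the work surface. World frame = base frame: x ahead of the robot, y to its left, z up, the work surface at z = 0. Lengths are in m, angles in degrees, forces in N, time in s.
With the tool pointing down it reaches from about 0.4 to 0.825 m from the base axis. Payload 7 kg.
Tool frame: the origin (TCP) lies on the centre line of the jaws, within the pads' length; the fingertips stand r.nose_length ahead of it and the grasp point (between the pads) lies 2 mm behind it (r.nose_length is the distance from the TCP to the fingertips, in m); z points along the fingers, y is the direction in which the jaws open and shut (so a half turn about z gives the same grasp; the last joint's range is limited). The gripper opens to 88 mm and grips with 3 to 60 N. Pads are 19 mm wide; open, the fingers measure 130 mm over their backs; the gripper's body (78 mm by 193 mm) begins 47 mm behind the grasp point.
Start: joints at [89.444, 20.546, 0.682, 0, -70.136, -16.507], TCP at [0.198, 0.645, 0.244] pointing down, gripper open.
Joint ranges: [-176.03, 176.03], [-82.01, 121.73], [-58.28, 71.71], [-173.87, 95.51], [-174.79, -0.11], [-173.66, 173.66]. Speed limits (degrees/s): [136.94, 136.94, 172.46, 180, 180, 180].

### API

Orientations are given as [roll, pitch, yaw] about the fixed x, y, z axes, in that order (R = Rz(yaw) Ry(pitch) Rx(roll)).
In Python, from plant import r gives the robot as it stands.
- The arm moves only by the tool apply_moves, never from a script. Its argument "targets" is a list of rows, each a list of 3 entries, a list of its own where there are three numbers: the shift along the tool's x, y, z scaled (see below), then the turn, a rotation vector about the tool's x, y, z scaled (see below), then the finger opening in mm, from 0 to 87.6. A call has 1 to 5 rows; each row shifts and turns the pose as measured when the row begins, along the tool's axes as they then stand; what a row does not reach is not made up. The controller multiplies each number of a shift by 0.04 m and each number of a turn by 8 degrees. A row lasts 1/10 s, in which the tool goes at most 50 mm and 8.59 degrees, less where a joint would pass 70% of its speed; a pose out of reach is approached as far as the arm can. A call with a number of a shift or a turn outside -1 to 1 is refused whole. A call with a gripper value outside its range is refused whole. The fingers move at their own pace and stop on an object; "squeeze" is the grip in N (left out, the last holds). Time passes only in rows, so rows that do not move let the fingers close. It gives the time, the measured TCP pose, the force and the opening at its end, in the units of the state.
- r.get_state(): the state, without advancing time (a new reading comes with each control period).
- r.capture(name): name is "scene" or "top"; returns a dict with "img" (400x640x3 uint8, blue, green, red), "z_map" (400x640 float32, m along the optical axis (not along the pixel's ray), 0 where there is no reading), "fx", "fy", "cx", "cy" (pixels), "k1" (the pictures are not rectified: a ray, as slopes to the right and down, at radius r is drawn at 1 + k1 r^2 times it, then the intrinsics apply), "camera_from_world" (4x4, takes a point from world to camera coordinates). Camera axes: x right, y up, looking along -z (the intrinsics and any distortion apply to the point x, -y, -z); pixel columns grow to the right and rows downward; lengths in m; the calibration is good to about 2 mm. A picture is of the moment at which its call begins.
- r.close_job(): hands the job in, once; it reports no verdict.
The state is a dict: "time_s": time; "joints": joint angles; "qd": joint speeds; "joint_torque": joint torques, N m; "tcp_pos": TCP position; "eef_rot": TCP orientation; "contact_force": force on the tool from outside, world axes, zero at the start; "moment": the same for the moment, N m; "gripper_width": finger opening in m.
Only numpy, scipy, OpenCV 4.12 (cv2) and the standard library are available. Lean on these libraries where they do the work, as an engineer would, in place of code of your own. Each camera call takes 0.05 s, during which the arm holds its last target.

## Working session

There is one attempt and no reset: what is moved stays moved. The work goes in short steps, Python scripts to look and compute and a tool call to move; the robot and the scene stay as the last step left them, time stands still between calls to the robot, and variables do not carry over. Pictures are saved under pics/ and viewed, and the job is handed in when it is done.

Besides the shell and the picture viewer there is one more tool, called after "Call:" as name(argument=value, ...), one argument or row to a line, values as JSON. apply_moves: Moves the arm, as the interface text tells. Its arguments: {"type":"object","properties":{"targets":{"type":"array","items":{"type":"array"}},"squeeze":{"type":"number"}},"required":["targets"]}

```bash
ls -la; mkdir -p pics; python3 - <<'E'
from plant import r
import cv2, numpy as np
s=r.get_state(); print(s, r.nose_length)
for n in ("scene","top"):
    c=r.capture(n); cv2.imwrite(f"pics/{n}0.png",c["img"]); np.savez(f"{n}0.npz",**c)
    print(n,c["fx"],c["fy"],c["cx"],c["cy"],c["k1"]); print(np.round(c["camera_from_world"],4))
E
```

```text
total 12
drwxr-xr-x  3 agent agent 4096 Dec  6 18:31 .
drwxr-xr-x 23 root  root  4096 Dec  6 18:31 ..
drwxr-xr-x  2 agent agent 4096 Dec  6 18:31 pics
{'time_s': 0.0, 'joints': array([ 8.94447036e+01,  2.05902620e+01,  6.35105294e-01, -2.08317562e-02,
       -7.01354334e+01, -1.65067549e+01]), 'qd': array([ 0.05702168, -0.03049488, -0.02081245, -0.01659913, -0.05613563,
        0.0942921 ]), 'joint_torque': array([ 3.20988611e-04, -5.82713485e+01,  2.93054563e+01,  6.99708447e+00,
        6.95720402e-03, -1.49336333e-04]), 'tcp_pos': array([0.1979355 , 0.64485503, 0.24264378]), 'eef_rot': array([ 1.79907579e+02, -6.96554763e-03, -1.70691397e+01]), 'contact_force': array([ 0.02240126,  0.86285006, -0.07153864]), 'moment': array([-0.05194205, -0.00762995,  0.01760786]), 'gripper_width': 0.0878676188440509} 0.017
scene 491.21056984643434 491.21056984643434 318.3577694450709 202.69631655602154 -0.04770052991148231
[[ 0.3825  0.9239 -0.0055 -0.1675]
 [-0.6566  0.276   0.7019  0.2862]
 [ 0.65   -0.2648  0.7123 -1.4557]
 [ 0.      0.      0.      1.    ]]
top 470.67994411093923 470.67994411093923 312.71334144260067 195.6860729557872 -0.0877388320275034
[[ 0.0014 -1.      0.0046 -0.0028]
 [ 0.9981  0.0016  0.0624 -0.4607]
 [-0.0624  0.0045  0.998  -1.0196]
 [ 0.      0.      0.      1.    ]]
```

View pics/scene0.png

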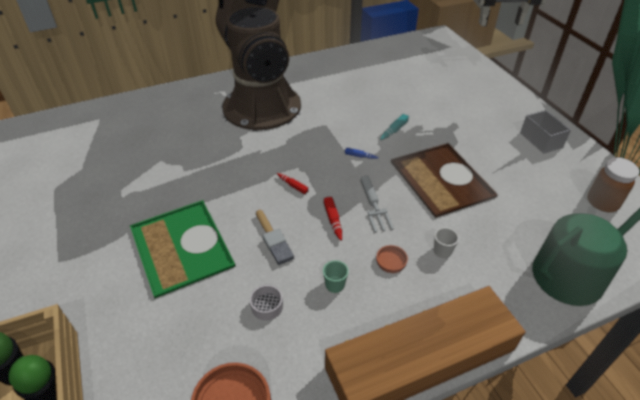

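View pics/top0.png

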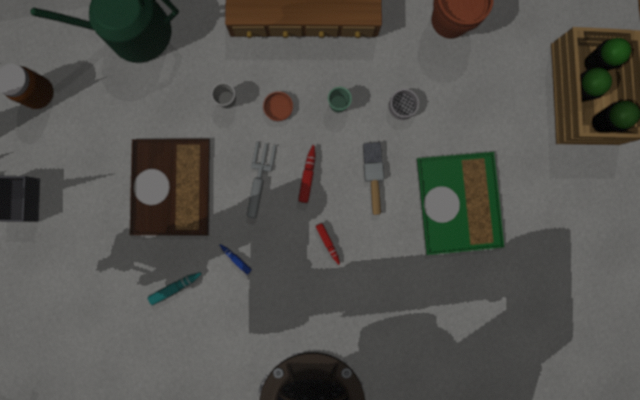

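```bash
cat > h.py <<'E'
import numpy as np, cv2
def load(f): return dict(np.load(f))
def ray(c,uv):
    uv=np.asarray(uv,float).reshape(-1,1,2)
    K=np.array([[c["fx"],0,c["cx"]],[0,c["fy"],c["cy"]],[0,0,1.]])
    p=cv2.undistortPoints(uv,K,np.array([float(c["k1"]),0,0,0]))[:,0]
    T=c["camera_from_world"]; R=T[:3,:3]; o=-R.T@T[:3,3]
    d=np.c_[p[:,0],-p[:,1],-np.ones(len(p))]@R
    return o,d
def onplane(c,uv,z):
    o,d=ray(c,uv); z=np.broadcast_to(z,(len(d),)); t=(z-o[2])/d[:,2]; return o+d*t[:,None]
def proj(c,P):
    P=np.asarray(P,float).reshape(-1,3); T=c["camera_from_world"]; q=P@T[:3,:3].T+T[:3,3]
    x=q[:,0]/-q[:,2]; y=-q[:,1]/-q[:,2]; k=1+c["k1"]*(x*x+y*y)
    return np.c_[c["cx"]+c["fx"]*x*k, c["cy"]+c["fy"]*y*k]
def pts(c):  # world point for every pixel by depth
    h,w=c["z_map"].shape; u,v=np.meshgrid(np.arange(w),np.arange(h))
    o,d=ray(c,np.c_[u.ravel(),v.ravel()]); z=c["z_map"].ravel()
    P=o+d*z[:,None]; P[z==0]=np.nan; return P.reshape(h,w,3)
E
python3 - <<'E'
from h import *
for n in("top","scene"):
    c=load(n+"0.npz"); P=pts(c)
    uvs={"top":dict(wpot=(224,95),saucer=(278,105),cel=(340,98),sieve=(403,103),fork=(258,195),dib=(306,180),sdib=(326,238),brush=(376,190),disc_w=(151,187),disc_g=(442,204),cork_w=(188,187),cork_g=(478,202),table=(330,300)),
     "scene":dict(wpot=(445,240),saucer=(391,260),cel=(335,275),sieve=(266,300),fork=(370,190),dib=(332,212),disc_w=(456,174),disc_g=(198,239))}[n]
    for k,(u,v) in uvs.items(): print(n,k,np.round(P[v,u],4), c["img"][v,u])
c=load("top0.npz"); im=c["img"]
g=lambda a:cv2.resize(a,None,fx=4,fy=4,interpolation=cv2.INTER_CUBIC)
cv2.imwrite("pics/crop1.png",cv2.convertScaleAbs(g(im[75:275,205:405]),alpha=1.8)[:600])
c=load("scene0.npz"); cv2.imwrite("pics/crop2.png",cv2.convertScaleAbs(g(c["img"][110:260,260:460]),alpha=1.5))
E
```

```text
top wpot [0.6888 0.1985 0.0063] [69 72 72]
top saucer [0.6662 0.0764 0.0034] [39 53 98]
top cel [ 0.6816 -0.0633  0.0074] [52 62 45]
top sieve [ 0.6707 -0.2053  0.0088] [66 66 67]
top fork [0.4615 0.1172 0.0234] [60 60 59]
top dib [0.4944 0.0126 0.0236] [ 22  26 107]
top sdib [ 0.3682 -0.0312  0.0171] [ 22  23 105]
top brush [ 0.4729 -0.1404  0.0225] [52 78 96]
top disc_w [0.4802 0.3599 0.0053] [111 112 113]
top disc_g [ 0.4431 -0.2903  0.0065] [112 112 113]
top cork_w [0.4803 0.2762 0.0044] [44 68 89]
top cork_g [ 0.4476 -0.3722  0.0072] [43 69 90]
top table [ 0.2315 -0.0405  0.003 ] [71 72 73]
scene wpot [0.6623 0.2067 0.0144] [102 105 105]
scene saucer [0.6572 0.0771 0.0024] [ 72  95 153]
scene cel [ 0.6502 -0.0506  0.0075] [81 96 68]
scene sieve [ 0.6515 -0.2012  0.005 ] [67 66 66]
scene fork [0.4643 0.1225 0.0216] [138 138 134]
scene dib [0.4961 0.0097 0.0224] [ 33  37 158]
scene disc_w [0.4815 0.3576 0.0051] [171 175 175]
scene disc_g [ 0.4419 -0.291   0.0053] [170 174 173]
```

View pics/crop1.png

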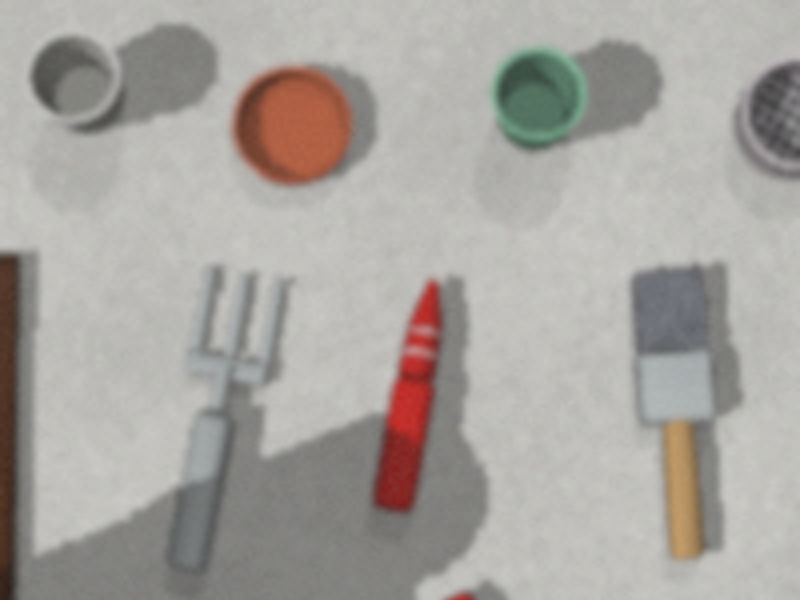

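View pics/crop2.png

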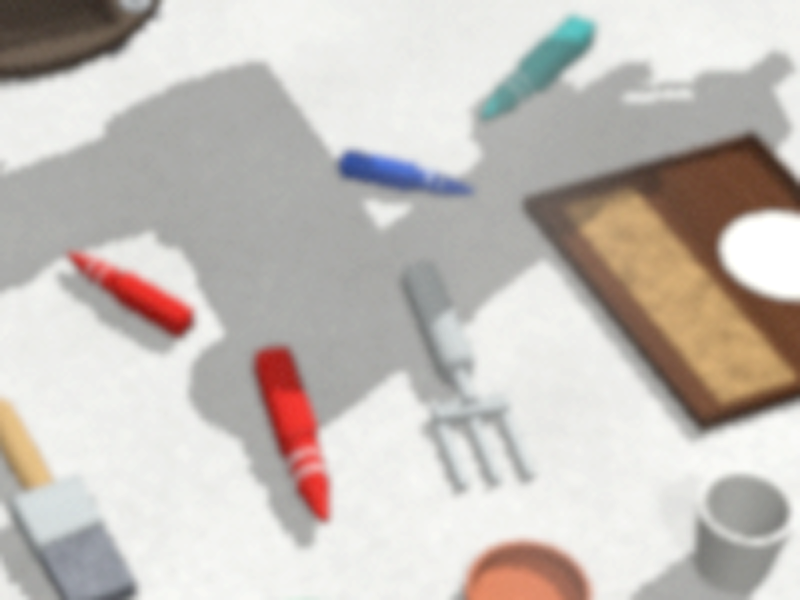

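```bash
cat > meas.py <<'E'
from h import *
def circ(p):
    A=np.c_[2*p,np.ones(len(p))]; s=np.linalg.lstsq(A,(p**2).sum(1),rcond=None)[0]
    return s[:2],np.sqrt(s[2]+s[:2]@s[:2])
def big(m,near=None):
    n,l,st,ce=cv2.connectedComponentsWithStats(m.astype(np.uint8))
    if near is not None and l[near[1],near[0]]: i=l[near[1],near[0]]
    else: i=1+np.argmax(st[1:,4])
    return l==i
def cont(m):
    c,_=cv2.findContours(m.astype(np.uint8),cv2.RETR_EXTERNAL,cv2.CHAIN_APPROX_NONE); return max(c,key=cv2.contourArea)[:,0].astype(float)
def box(c,m,z):
    q=onplane(c,cont(m),z)[:,:2]; (cx,cy),(w,h),a=cv2.minAreaRect((q*1000).astype(np.float32)); b=cv2.boxPoints(((cx,cy),(w,h),a))
    e=[b[1]-b[0],b[2]-b[1]]; L=max(e,key=np.linalg.norm); 
    return np.round([cx,cy,max(w,h),min(w,h)],1), round(np.degrees(np.arctan2(L[1],L[0]))%180,1)
E
python3 - <<'E'
from meas import *
for n in("top","scene"):
    c=load(n+"0.npz"); P=pts(c); im=c["img"]; hsv=cv2.cvtColor(im,cv2.COLOR_BGR2HSV); H,S,V=[hsv[...,i].astype(int) for i in range(3)]
    B,G,R=[im[...,i].astype(int) for i in range(3)]
    X=P[...,0];Y=P[...,1];Z=P[...,2]
    print("==",n)
    for t,(x,y) in dict(wood=(.48,.33),green=(.445,-.325)).items():
        reg=(abs(X-x)<.12)&(abs(Y-y)<.10)
        wh=big(reg&(S<30)&(V>V[reg&(S<30)].max()*.8))
        q=onplane(c,cont(wh),.004)[:,:2]; dc,dr=circ(q); dm=onplane(c,np.argwhere(wh)[:,::-1],.004).mean(0)
        ck=big(cv2.morphologyEx((reg&(H>8)&(H<25)&(S>80)&(V>np.percentile(V[reg],97)*.45 )&(R-B>(30 if n=="top" else 45))).astype(np.uint8),cv2.MORPH_CLOSE,np.ones((3,3))))
        print(t,"disc",np.round(dc*1e3,1),round(dr*2e3,1),"mean",np.round(dm*1e3,1),"cork",box(c,ck,.004))
        cx,_=box(c,ck,.004); v=dc*1e3-cx[:2]; print("  sep",np.linalg.norm(v).round(1),"yaw of tray",np.degrees(np.arctan2(-v[0],v[1])).round(2))
    red=(S>140)&((H<6)|(H>174))
    m=big(red&(abs(X-.5)<.1)&(abs(Y-.01)<.05)&(X>.41)); print("dib",box(c,m,.012))
    m=(H<14)&(S>95)&(abs(X-.665)<.05)&(abs(Y-.077)<.05); m=big(m); q=onplane(c,cont(m),.016)[:,:2]; print("saucer",[np.round(v*1e3,1) for v in circ(q)], "mean", np.round(onplane(c,np.argwhere(m)[:,::-1],.012).mean(0)*1e3,1))
    for nm,(x,y),hh in(("cel",(.665,-.055),.05),("wpot",(.68,.2),.05),("sieve",(.665,-.2),.03),("saucer",(.665,.077),.016)):
        m=(abs(X-x)<.055)&(abs(Y-y)<.055)&(Z>hh-.008)
        q=P[m][:,:2]; ce,rr=circ(q); print(nm,"depth rim circ",np.round(ce*1e3,1),round(rr*2e3,1),len(q),"zmax",np.round(np.percentile(Z[m],95)*1e3,1))
    for nm,(x,y) in(("fork",(.48,.115)),("brush",(.5,-.14))):
        m=(abs(X-x)<.11)&(abs(Y-y)<.045)&(Z>.0165); m=big(m); print(nm,"handle",box(c,m,.015))
    print("fork midpts px:",proj(c,[[.48,.115,.01]]))
E
```

```text
== top
wood disc [490.9 322.5] 235.0 mean [513.9 400.9   4. ] cork (array([483.2, 278.2, 188.2,  56. ]), np.float32(179.9))
  sep 45.0 yaw of tray -9.82
green disc [ 449.8 -324.6] 234.9 mean [ 456.  -245.9    4. ] cork (array([ 450.6, -371.5,  187.1,   50. ]), np.float32(5.2))
  sep 46.9 yaw of tray 1.01
dib (array([489.9,  12.6,  84.1,  20.3]), np.float32(170.7))
saucer [array([661.1,  75.7]), np.float64(31.6)] mean [662.   76.1  12. ]
cel depth rim circ [669.  -58.7] 46.7 164 zmax 54.1
wpot depth rim circ [678.8 192.4] 48.2 175 zmax 54.0
sieve depth rim circ [ 664.7 -203.3] 60.1 182 zmax 34.2
saucer depth rim circ [660.2  77.9] 57.8 257 zmax 19.5
fork handle (array([459.9, 125.8,  95.3,  22.1]), np.float32(169.2))
brush handle (array([ 500.5, -136.9,  160.2,   42.2]), np.float32(2.2))
fork midpts px: [[259.72407002 187.02853723]]
== scene
wood disc [492.  320.5] 237.2 mean [543.3 377.    4. ] cork (array([483.9, 279.7, 184.5,  59.2]), np.float32(179.8))
  sep 41.5 yaw of tray -11.23
green disc [ 451.  -335.5] 250.6 mean [ 488.6 -269.5    4. ] cork (array([ 447.3, -370.7,  186.2,   49.1]), np.float32(5.2))
  sep 35.4 yaw of tray -5.99
dib (array([479.2,  14.9,  81.8,  23.1]), np.float32(169.6))
saucer [array([662.2,  72.7]), np.float64(31.8)] mean [660.1  74.5  12. ]
cel depth rim circ [668.3 -58.8] 47.7 214 zmax 51.7
wpot depth rim circ [677.8 191.9] 47.5 197 zmax 51.8
sieve depth rim circ [ 664.2 -203.7] 60.7 261 zmax 31.6
saucer depth rim circ [659.6  76.4] 63.5 248 zmax 17.7
fork handle (array([452. , 126.7,  94.8,  22.5]), np.float32(169.4))
brush handle (array([ 495.8, -136.7,  160.7,   41.8]), np.float32(4.3))
fork midpts px: [[369.81786765 198.59211548]]
```

```bash
python3 - <<'E'
from meas import *
for n in("top","scene"):
    c=load(n+"0.npz"); P=pts(c); im=c["img"]; hsv=cv2.cvtColor(im,cv2.COLOR_BGR2HSV); H,S,V=[hsv[...,i].astype(int) for i in range(3)]
    print("==",n)
    for t,(x,y) in dict(wood=(.48,.36),green=(.445,-.291)).items():
        reg=(abs(P[...,0]-x)<.055)&(abs(P[...,1]-y)<.055)
        wh=big(reg&(S<40)&(V>(75 if n=="top" else 120)))
        q=onplane(c,cont(wh),.004)[:,:2]; dc,dr=circ(q); print(t,np.round(dc*1e3,1),round(dr*2e3,1))
    red=(S>140)&((H<6)|(H>174))
    m=cv2.morphologyEx(red.astype(np.uint8),cv2.MORPH_CLOSE,np.ones((7,7)))>0
    m=big(m&(abs(P[...,0]-.5)<.09)&(abs(P[...,1]-.01)<.05)); print("dib whole",box(c,m,.012))
    # fork: high (z>8mm... ) and bright metal
    q=P[(abs(P[...,0]-.48)<.12)&(abs(P[...,1]-.115)<.05)&(P[...,2]>.0085)]
    a=np.radians(-10.7); u=np.array([np.cos(a),np.sin(a)]); w=np.array([-u[1],u[0]]); rel=q[:,:2]-[.48,.12]; s=rel@u; print("fork ext",s.min(),s.max(), "lat med", np.median((rel@w)[s<0]))
    mid=np.array([.48,.12])+u*(s.min()+s.max())/2+w*np.median((rel@w)[s<0]); print("mid",mid)
E
```

```text
== top
wood [481.4 359.9] 78.8
green [ 443.2 -289.5] 77.8
dib whole (array([510. ,   9.3, 124.8,  20.3]), np.float32(170.7))
fork ext -0.10705196556345184 0.09962850041597653 lat med 0.0007126004235695658
mid [0.47648511 0.12138936]
== scene
wood [477.9 359.3] 79.3
green [ 440.  -289.4] 78.1
dib whole (array([502.6,  10.6, 129.3,  23.1]), np.float32(169.6))
fork ext -0.07017338046254362 0.09537936709860921 lat med -0.001909015902858968
mid [0.49202942 0.11578422]
```

```bash
cat > go.py <<'E'
import sys, numpy as np
from scipy.spatial.transform import Rotation as Ro
from plant import r
# usage: go.py x y z yaw  -> remaining units in tool axes
s=r.get_state(); x,y,z,yaw=map(float,sys.argv[1:5])
R=Ro.from_euler("xyz",s["eef_rot"],degrees=True); T=Ro.from_euler("xyz",[180,0,yaw],degrees=True)
d=R.inv().apply(np.array([x,y,z])-s["tcp_pos"])/.04; w=np.degrees((R.inv()*T).as_rotvec())/8
print("t",round(s["time_s"],1),"pos",np.round(s["tcp_pos"],4),"rpy",np.round(s["eef_rot"],1),"J",np.round(s["joints"],0),"F",np.round(s["contact_force"],1),"w",round(float(s["gripper_width"])*1e3,1))
print("shift units",np.round(d,2),"turn units",np.round(w,2))
E
python3 go.py .476 .1225 .15 -10.6
python3 - <<'E'
from h import *
c=load("top0.npz");P=pts(c)
for v in (20,30,36,40): print(np.round(P[v,300],3))
E
```

```text
t 0.1 pos [0.198  0.6449 0.2427] rpy [179.9  -0.  -17.1] J [ 89.  21.   1.  -0. -70. -17.] F [-0.3 -0.7 -0.4] w 87.5
shift units [10.48 10.44  2.34] turn units [ 0.01 -0.   -0.81]
[0.836 0.026 0.072]
[0.823 0.026 0.049]
[0.824 0.027 0.014]
[0.82  0.028 0.   ]
```

Call:
apply_moves(
  targets=[
    [[0.85,0.85,0],[0,0,-0.2],87],
    [[0.85,0.85,0],[0,0,-0.2],87],
    [[0.85,0.85,0],[0,0,-0.2],87],
    [[0.85,0.85,0],[0,0,-0.2],87],
    [[0.85,0.85,0.2],[0,0,0],87],
  ],
  squeeze=25,
)

```text
time_s: 0.6
tcp_pos: [0.3225, 0.4369, 0.2315]
eef_rot: [179.7, -0.0, -10.0]
contact_force: [1.5, 0.6, -0.0]
gripper_width: 0.087
```

```bash
python3 go.py .476 .1225 .15 -10.6
```

```text
t 0.6 pos [0.3225 0.4369 0.2315] rpy [179.7  -0.  -10. ] J [ 74.   9. -17.   0. -65.   6.] F [ 1.5  0.6 -0. ] w 87.0
shift units [5.14 7.06 2.08] turn units [ 0.04 -0.    0.08]
```

Call:
apply_moves(
  targets=[
    [[0.7,0.95,0.2],[0,0,0],87],
    [[0.7,0.95,0.3],[0,0,0],87],
    [[0.7,0.95,0.3],[0,0,0],87],
    [[0.7,0.95,0.3],[0,0,0],87],
    [[0.7,0.95,0.3],[0,0,0],87],
  ],
)

```text
time_s: 1.1
tcp_pos: [0.429, 0.2182, 0.1758]
eef_rot: [179.8, -0.1, -9.9]
contact_force: [0.8, 1.2, -0.0]
gripper_width: 0.0871
```

```bash
python3 go.py .476 .1225 .08 -10.6
```

```text
t 1.1 pos [0.429  0.2182 0.1758] rpy [ 1.798e+02 -1.000e-01 -9.900e+00] J [ 51.   6. -29.   0. -56.  29.] F [ 0.8  1.2 -0. ] w 87.1
shift units [1.57 2.14 2.4 ] turn units [ 0.03 -0.01  0.09]
```

Call:
apply_moves(
  targets=[
    [[0.5,0.7,0.5],[0,0,0.1],87],
    [[0.5,0.7,0.5],[0,0,0],87],
    [[0.5,0.7,0.5],[0,0,0],87],
    [[0,0,0.4],[0,0,0],87],
    [[0,0,0],[0,0,0],87],
  ],
)

```text
time_s: 1.6
tcp_pos: [0.4736, 0.1139, 0.096]
eef_rot: [179.7, 0.1, -11.1]
contact_force: [-0.9, 0.5, 0.5]
gripper_width: 0.0867
```

```bash
python3 go.py .476 .1225 .02 -10.6; python3 - <<'E'
from plant import r
from h import *
for n in ("top","scene"):
    c=r.capture(n); cv2.imwrite(f"pics/f1_{n}.png",cv2.resize(c["img"][80:330,180:500] if n=="top" else c["img"][100:300,240:500],None,fx=2.4,fy=2.4))
E
```

```text
t 1.6 pos [0.4736 0.1139 0.096 ] rpy [ 1.797e+02  1.000e-01 -1.110e+01] J [ 37.  12. -34.   0. -45.  42.] F [-0.9  0.5  0.5] w 86.7
shift units [ 0.02 -0.23  1.9 ] turn units [ 0.04  0.01 -0.07]
```

View pics/f1_scene.png

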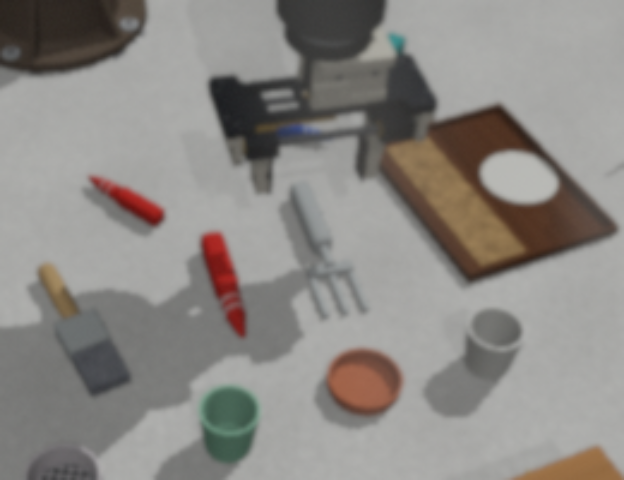

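Call:
apply_moves(
  targets=[
    [[0.0,-0.2,0.6],[0,0,-0.05],87],
    [[0,0,0.6],[0,0,0],87],
    [[0,0,0.4],[0,0,0],87],
    [[0,0,0.2],[0,0,0],87],
    [[0,0,0],[0,0,0],60],
  ],
)

```text
time_s: 2.2
tcp_pos: [0.48, 0.1301, 0.0301]
eef_rot: [-179.7, -0.6, -10.2]
contact_force: [-0.4, -0.7, 0.9]
gripper_width: 0.0831
```

```bash
python3 go.py .476 .1225 .02 -10.6
```

```text
t 2.2 pos [0.48   0.1301 0.0301] rpy [-179.7   -0.6  -10.2] J [ 38.  18. -37.   0. -34.  41.] F [-0.4 -0.7  0.9] w 83.1
shift units [-0.07  0.2   0.25] turn units [-0.03 -0.07  0.05]
```

Call:
apply_moves(
  targets=[
    [[-0.05,0.15,0.25],[0,0,0],70],
    [[0,0,0],[0,0,0],70],
    [[0,0,0],[0,0,0],70],
  ],
)

```text
time_s: 2.5
tcp_pos: [0.478, 0.1258, 0.0216]
eef_rot: [-179.6, -0.7, -10.1]
contact_force: [-0.3, -1.1, 0.3]
gripper_width: 0.0703
```

```bash
python3 go.py .476 .1225 .02 -10.6
```

```text
t 2.5 pos [0.478  0.1258 0.0216] rpy [-179.6   -0.7  -10.1] J [ 38.  19. -38.   0. -33.  42.] F [-0.3 -1.1  0.3] w 70.3
shift units [-0.04  0.09  0.04] turn units [-0.05 -0.09  0.07]
```

Good enough. Close.

Call:
apply_moves(
  targets=[
    [[0,0.05,0.02],[-0.05,-0.08,0.05],15],
    [[0,0,0],[0,0,0],15],
    [[0,0,0],[0,0,0],15],
    [[0,0,0],[0,0,0],15],
    [[0,0,0],[0,0,0],15],
  ],
  squeeze=30,
)

```text
time_s: 3.0
tcp_pos: [0.4786, 0.1239, 0.0221]
eef_rot: [-179.9, -0.1, -10.5]
contact_force: [-0.1, 0.2, -0.2]
gripper_width: 0.0358
```

```bash
python3 go.py .4625 .279 .08 0.5
```

```text
t 3.0 pos [0.4786 0.1239 0.0221] rpy [-1.799e+02 -1.000e-01 -1.050e+01] J [ 37.  19. -37.   0. -34.  42.] F [-0.1  0.2 -0.2] w 35.8
shift units [-1.1  -3.74 -1.44] turn units [-0.01 -0.02 -1.38]
```

Call:
apply_moves(
  targets=[
    [[0,0,0],[0,0,0],15],
    [[0,0,0],[0,0,0],15],
    [[0,0,0],[0,0,0],15],
    [[0,0,0],[0,0,0],15],
  ],
)

```text
time_s: 3.4
tcp_pos: [0.4785, 0.1238, 0.0222]
eef_rot: [-179.9, -0.1, -10.5]
contact_force: [0.3, -0.8, 0.6]
gripper_width: 0.0218
```

Call:
apply_moves(
  targets=[
    [[0,0,-0.3],[0,0,0],15],
    [[0,0,-0.5],[0,0,0],15],
    [[0,-0.3,-0.6],[0,0,0],15],
    [[-0.2,-0.7,0],[0,0,-0.4],15],
    [[-0.3,-0.8,0],[0,0,-0.4],15],
  ],
)

```text
time_s: 3.9
tcp_pos: [0.4682, 0.1958, 0.0785]
eef_rot: [179.9, 0.1, -4.3]
contact_force: [0.0, -0.9, -3.4]
gripper_width: 0.0218
```

```bash
python3 go.py .4625 .279 .07 0.5
```

```text
t 3.9 pos [0.4682 0.1958 0.0785] rpy [ 1.799e+02  1.000e-01 -4.300e+00] J [ 45.  15. -32.  -0. -43.  41.] F [ 0.  -0.9 -3.4] w 21.8
shift units [-0.3  -2.06  0.21] turn units [ 0.01  0.02 -0.6 ]
```

Call:
apply_moves(
  targets=[
    [[-0.1,-0.8,0],[0,0,-0.3],15],
    [[-0.1,-0.7,0],[0,0,-0.2],15],
    [[-0.1,-0.3,0],[0,0,0],15],
    [[0,0,0],[0,0,0],15],
    [[0,0,0],[0,0,0],15],
  ],
)

```text
time_s: 4.4
tcp_pos: [0.4575, 0.2733, 0.0779]
eef_rot: [179.9, 0.2, 0.1]
contact_force: [-0.3, -0.8, -2.3]
gripper_width: 0.0219
```

```bash
python3 go.py .4625 .279 .07 0.5;  python3 - <<'E'
from plant import r
from h import *
for n in ("scene",):
    c=r.capture(n); cv2.imwrite(f"pics/f2_{n}.png",cv2.resize(c["img"][60:260,300:560],None,fx=3,fy=3))
E
```

```text
t 4.4 pos [0.4575 0.2733 0.0779] rpy [1.799e+02 2.000e-01 1.000e-01] J [ 52.  17. -29.  -0. -44.  38.] F [-0.3 -0.8 -2.3] w 21.9
shift units [ 0.13 -0.14  0.2 ] turn units [ 0.01  0.02 -0.05]
```

View pics/f2_scene.png

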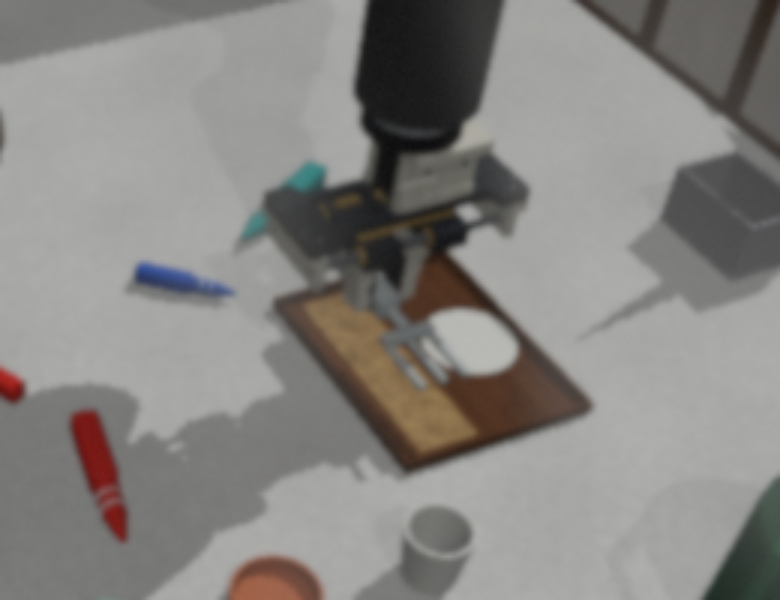

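Call:
apply_moves(
  targets=[
    [[0.15,-0.12,0.4],[0,0,-0.05],15],
    [[0,0,0.4],[0,0,0],15],
    [[0,0,0.2],[0,0,0],15],
    [[0,0,0],[0,0,0],15],
    [[0,0,0],[0,0,0],15],
  ],
)

```text
time_s: 4.95
tcp_pos: [0.4642, 0.2734, 0.0374]
eef_rot: [179.9, 0.2, 0.1]
contact_force: [-0.8, 0.4, -2.0]
gripper_width: 0.0214
```

```bash
python3 go.py .465 .279 .0265 0.5
```

```text
t 5.0 pos [0.4642 0.2734 0.0374] rpy [1.799e+02 2.000e-01 1.000e-01] J [ 51.  21. -30.  -0. -39.  39.] F [-0.8  0.4 -2. ] w 21.4
shift units [ 0.02 -0.14  0.27] turn units [ 0.01  0.03 -0.05]
```

Call:
apply_moves(
  targets=[
    [[0,-0.2,0.1],[0,0,-0.1],15],
    [[0,0,0.15],[0,0,0],15],
    [[0,0,0.03],[0,0,0],15],
    [[0,0,0],[0,0,0],15],
  ],
)

```text
time_s: 5.35
tcp_pos: [0.4649, 0.2826, 0.0269]
eef_rot: [-180.0, 0.1, 1.0]
contact_force: [0.5, 0.1, -2.6]
gripper_width: 0.0217
```

```bash
python3 go.py .465 .279 .0265 0.5
```

```text
t 5.3 pos [0.4649 0.2826 0.0269] rpy [-1.8e+02  1.0e-01  1.0e+00] J [ 52.  22. -30.  -0. -38.  39.] F [ 0.5  0.1 -2.6] w 21.7
shift units [0.   0.09 0.01] turn units [-0.    0.01  0.06]
```

Call:
apply_moves(
  targets=[
    [[0,0.08,0.03],[0,0,0],15],
    [[0,0,0.02],[0,0,0],15],
    [[0,0,0],[0,0,0],15],
  ],
)

```text
time_s: 5.65
tcp_pos: [0.4655, 0.28, 0.0265]
eef_rot: [-179.9, -0.0, 1.1]
contact_force: [-0.0, -0.6, -0.8]
gripper_width: 0.0215
```

```bash
python3 go.py .465 .279 .0265 0.5
```

```text
t 5.7 pos [0.4655 0.28   0.0265] rpy [-179.9   -0.     1.1] J [ 52.  22. -30.  -0. -37.  39.] F [-0.  -0.6 -0.8] w 21.5
shift units [-0.01  0.02 -0.  ] turn units [-0.01 -0.    0.07]
```

Touching down; release with limited opening, then rise.

Call:
apply_moves(
  targets=[
    [[0,0,0],[0,0,0],36],
    [[0,0,0],[0,0,0],36],
    [[0,0,0],[0,0,0],36],
    [[0,0,-0.2],[0,0,0],36],
    [[0,0,-0.5],[0,0,0],36],
  ],
)

```text
time_s: 6.15
tcp_pos: [0.4646, 0.2785, 0.0537]
eef_rot: [179.9, 0.1, 1.0]
contact_force: [0.0, -0.2, 1.4]
gripper_width: 0.0358
```

Call:
apply_moves(
  targets=[
    [[0,0,-0.8],[0,0,0],36],
    [[0,0,-0.8],[0,0,0],87],
    [[0,0.8,-0.4],[0,0,0.2],87],
    [[0,1,0],[0,0,0.4],87],
    [[0.2,1,0],[0,0,0.4],87],
  ],
)

```text
time_s: 6.65
tcp_pos: [0.4725, 0.1683, 0.1425]
eef_rot: [-179.8, -0.2, -6.8]
contact_force: [0.6, -0.7, -0.8]
gripper_width: 0.0624
```

```bash
python3 go.py .492 .0125 .08 -9.8;  python3 - <<'E'
from plant import r
from h import *
for n in ("scene",):
    c=r.capture(n); cv2.imwrite(f"pics/f3_{n}.png",cv2.resize(c["img"][60:260,300:560],None,fx=3,fy=3))
E
```

```text
t 6.7 pos [0.4725 0.1683 0.1425] rpy [-179.8   -0.2   -6.8] J [ 42.   9. -29.   0. -51.  41.] F [ 0.6 -0.7 -0.8] w 62.4
shift units [0.94 3.82 1.55] turn units [-0.02 -0.03  0.38]
```

View pics/f3_scene.png

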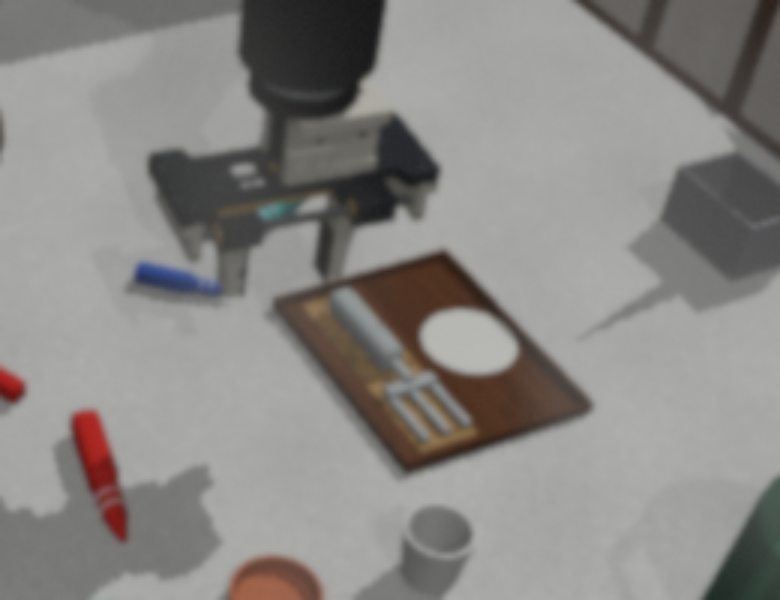

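Call:
apply_moves(
  targets=[
    [[0.3,0.9,0],[0,0,0.3],87],
    [[0.3,0.9,0.2],[0,0,0],87],
    [[0.2,0.9,0.3],[0,0,0],87],
    [[0.1,0.6,0.3],[0,0,0],87],
    [[0,0,0],[0,0,0],87],
  ],
)

```text
time_s: 7.2
tcp_pos: [0.4886, 0.0221, 0.1136]
eef_rot: [-179.6, -0.4, -9.6]
contact_force: [-0.1, 0.2, 0.3]
gripper_width: 0.087
```

```bash
python3 go.py .492 .0125 .08 -9.8
```

```text
t 7.2 pos [0.4886 0.0221 0.1136] rpy [-179.6   -0.4   -9.6] J [ 26.  10. -33.  -0. -46.  55.] F [-0.1  0.2  0.3] w 87.0
shift units [0.12 0.23 0.84] turn units [-0.04 -0.06  0.02]
```

Call:
apply_moves(
  targets=[
    [[0.12,0.2,0.6],[0,0,0],87],
    [[0,0,0.7],[0,0,0],87],
    [[0,0,0.6],[0,0,0],70],
    [[0,0,0.2],[0,0,0],60],
    [[0,0,0],[0,0,0],60],
  ],
)

```text
time_s: 7.7
tcp_pos: [0.4965, 0.0147, 0.0314]
eef_rot: [-179.5, -0.8, -9.7]
contact_force: [-0.2, 0.2, -0.3]
gripper_width: 0.0686
```

```bash
python3 go.py .492 .0125 .021 -9.8
```

```text
t 7.7 pos [0.4965 0.0147 0.0314] rpy [-179.5   -0.8   -9.7] J [ 24.  18. -37.   0. -34.  56.] F [-0.2  0.2 -0.3] w 68.6
shift units [-0.1   0.07  0.26] turn units [-0.07 -0.1   0.02]
```

Call:
apply_moves(
  targets=[
    [[-0.1,0.05,0.25],[-0.1,-0.1,0],60],
    [[0,0,0],[0,0,0],16],
    [[0,0,0],[0,0,0],16],
    [[0,0,0],[0,0,0],16],
    [[0,0,0],[0,0,0],16],
  ],
)

```text
time_s: 8.2
tcp_pos: [0.4945, 0.0152, 0.0242]
eef_rot: [179.8, -0.2, -9.6]
contact_force: [-0.2, 0.5, -0.3]
gripper_width: 0.0336
```

Call:
apply_moves(
  targets=[
    [[0,0,0],[0,0,0],16],
    [[0,0,0],[0,0,0],16],
    [[0,0,0],[0,0,0],16],
    [[0,0,0],[0,0,0],16],
  ],
)

```text
time_s: 8.6
tcp_pos: [0.4946, 0.0152, 0.0249]
eef_rot: [179.9, -0.3, -9.6]
contact_force: [-0.4, 0.6, -0.8]
gripper_width: 0.0238
```

```bash
python3 go.py .434 -.371 .1 5.2
```

```text
t 8.6 pos [0.4946 0.0152 0.0249] rpy [179.9  -0.3  -9.6] J [ 25.  19. -37.   1. -34.  55.] F [-0.4  0.6 -0.8] w 23.8
shift units [ 0.12  9.78 -1.85] turn units [ 0.02 -0.03 -1.85]
```

Call:
apply_moves(
  targets=[
    [[0,0,-0.3],[0,0,0],16],
    [[0,0,-0.7],[0,0,0],16],
    [[0,0.3,-0.7],[0,0,0],16],
    [[0,0.8,-0.3],[0,0,-0.3],16],
    [[0,1,0],[0,0,-0.3],16],
  ],
)

```text
time_s: 9.1
tcp_pos: [0.4824, -0.0671, 0.1076]
eef_rot: [179.7, -0.2, -4.3]
contact_force: [0.7, 0.5, -0.8]
gripper_width: 0.024
```

Call:
apply_moves(
  targets=[
    [[0,1,0],[0,0,-0.3],16],
    [[0,1,0],[0,0,-0.3],16],
    [[0,1,0],[0,0,-0.3],16],
    [[0,1,0],[0,0,-0.3],16],
    [[0,0.9,0],[0,0,0],16],
  ],
)

```text
time_s: 9.6
tcp_pos: [0.4831, -0.2696, 0.1104]
eef_rot: [179.7, -0.3, 5.9]
contact_force: [1.2, 1.8, -1.1]
gripper_width: 0.0235
```

```bash
python3 go.py .4366 -.372 .08 5.2
```

```text
t 9.6 pos [ 0.4831 -0.2696  0.1104] rpy [179.7  -0.3   5.9] J [ -9.  16. -25.   0. -48. 104.] F [ 1.2  1.8 -1.1] w 23.5
shift units [-1.42  2.42  0.76] turn units [ 0.04 -0.04  0.09]
```

Call:
apply_moves(
  targets=[
    [[-0.5,0.8,0],[0,0,0.1],16],
    [[-0.5,0.8,0.2],[0,0,0],16],
    [[-0.3,0.5,0.3],[0,0,0],16],
    [[0,0,0.2],[0,0,0],16],
    [[0,0,0],[0,0,0],16],
  ],
)

```text
time_s: 10.1
tcp_pos: [0.437, -0.3665, 0.0805]
eef_rot: [179.7, -0.3, 4.8]
contact_force: [0.5, 0.1, -0.8]
gripper_width: 0.0238
```

```bash
python3 go.py .4366 -.372 .029 5.2;python3 - <<'E'
from plant import r
from h import *
for n in ("scene",):
    c=r.capture(n); cv2.imwrite(f"pics/d2_{n}.png",cv2.resize(c["img"][120:320,80:340],None,fx=3,fy=3))
c=r.capture("top"); np.savez("top1.npz",**c)
cv2.imwrite("pics/top1.png",c["img"])
E
```

```text
t 10.1 pos [ 0.437  -0.3665  0.0805] rpy [179.7  -0.3   4.8] J [-20.  20. -25.   0. -45. 115.] F [ 0.5  0.1 -0.8] w 23.8
shift units [-0.03  0.13  1.29] turn units [ 0.04 -0.04 -0.05]
```

View pics/d2_scene.png

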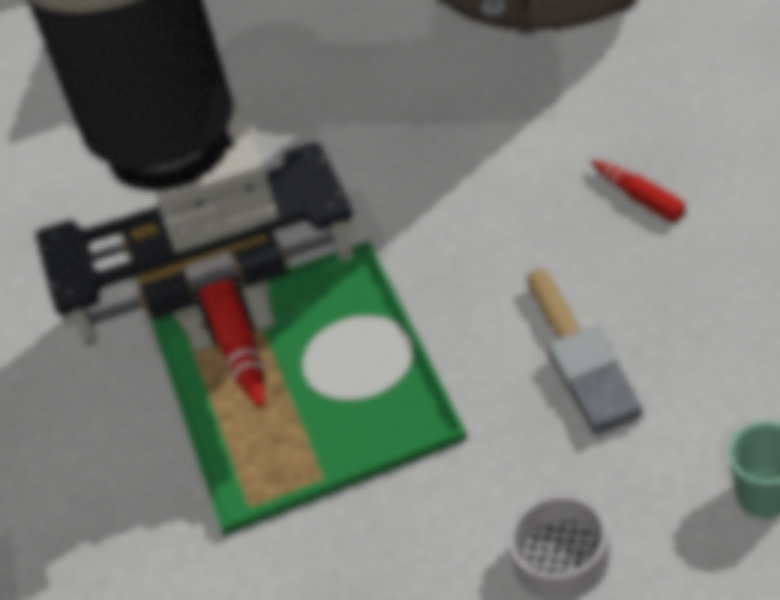

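View pics/top1.png

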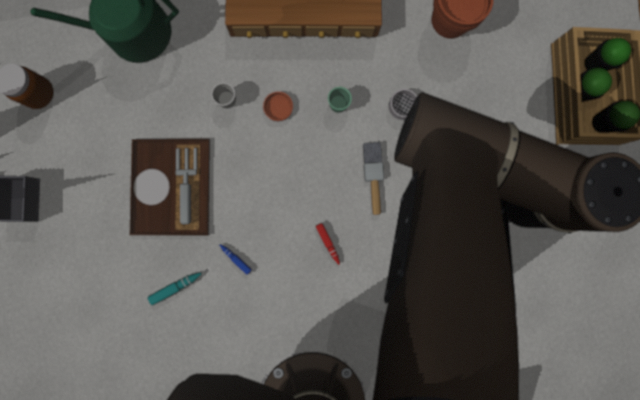

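Call:
apply_moves(
  targets=[
    [[0,0.15,0.4],[0,0,0],16],
    [[0,0,0.5],[0,0,0],16],
    [[0,0,0.2],[0,0,0],16],
    [[0,0,0],[0,0,0],16],
    [[0,0,0],[0,0,0],16],
  ],
)

```text
time_s: 10.7
tcp_pos: [0.444, -0.3699, 0.0405]
eef_rot: [179.5, -0.7, 5.3]
contact_force: [0.7, 0.1, -0.5]
gripper_width: 0.0236
```

```bash
python3 go.py .4366 -.372 .029 5.2
```

```text
t 10.7 pos [ 0.444  -0.3699  0.0405] rpy [179.5  -0.7   5.3] J [-20.  23. -26.   0. -40. 115.] F [ 0.7  0.1 -0.5] w 23.6
shift units [-0.19  0.03  0.29] turn units [ 0.07 -0.09  0.01]
```

Call:
apply_moves(
  targets=[
    [[-0.15,0,0.1],[0,-0.08,0],16],
    [[0,0,0.15],[0,0,0],16],
    [[0,0,0.03],[0,0,0],16],
    [[0,0,0.02],[0,0,0],16],
  ],
)

```text
time_s: 11.1
tcp_pos: [0.4391, -0.3706, 0.03]
eef_rot: [179.4, -0.2, 5.4]
contact_force: [0.1, -0.5, -2.3]
gripper_width: 0.0233
```

```bash
python3 go.py .4366 -.372 .029 5.2
```

```text
t 11.1 pos [ 0.4391 -0.3706  0.03  ] rpy [179.4  -0.2   5.4] J [-20.  24. -27.   1. -39. 115.] F [ 0.1 -0.5 -2.3] w 23.3
shift units [-0.07  0.03  0.03] turn units [ 0.08 -0.02  0.02]
```

Call:
apply_moves(
  targets=[
    [[0,0,0.03],[0.05,0,0],16],
    [[0,0,0.03],[0,0,0],16],
    [[0,0,0],[0,0,0],38],
    [[0,0,0],[0,0,0],38],
    [[0,0,0],[0,0,0],38],
  ],
)

```text
time_s: 11.6
tcp_pos: [0.4397, -0.3712, 0.0293]
eef_rot: [179.8, -0.3, 5.4]
contact_force: [0.9, 0.6, 0.0]
gripper_width: 0.0371
```

Call:
apply_moves(
  targets=[
    [[0,0,-0.2],[0,0,0],38],
    [[0,0,-0.5],[0,0,0],38],
    [[0,0,-0.8],[0,0,0],38],
    [[0,0,-0.8],[0,0,0],87],
    [[0.5,0,-0.5],[0,0,0.6],87],
  ],
)

```text
time_s: 12.1
tcp_pos: [0.4553, -0.3682, 0.1431]
eef_rot: [-180.0, 0.2, 0.4]
contact_force: [1.2, -0.4, -0.5]
gripper_width: 0.0483
```

```bash
python3 go.py .664 -.2035 .1 -70;python3 - <<'E'
from plant import r
from h import *
c=r.capture("scene"); cv2.imwrite(f"pics/d3.png",cv2.resize(c["img"][120:320,80:340],None,fx=3,fy=3))
E
```

```text
t 12.1 pos [ 0.4553 -0.3682  0.1431] rpy [-180.     0.2    0.4] J [-20.  17. -18.   0. -55. 110.] F [ 1.2 -0.4 -0.5] w 48.3
shift units [ 5.25 -4.08  1.06] turn units [0.01 0.02 8.8 ]
```

View pics/d3.png

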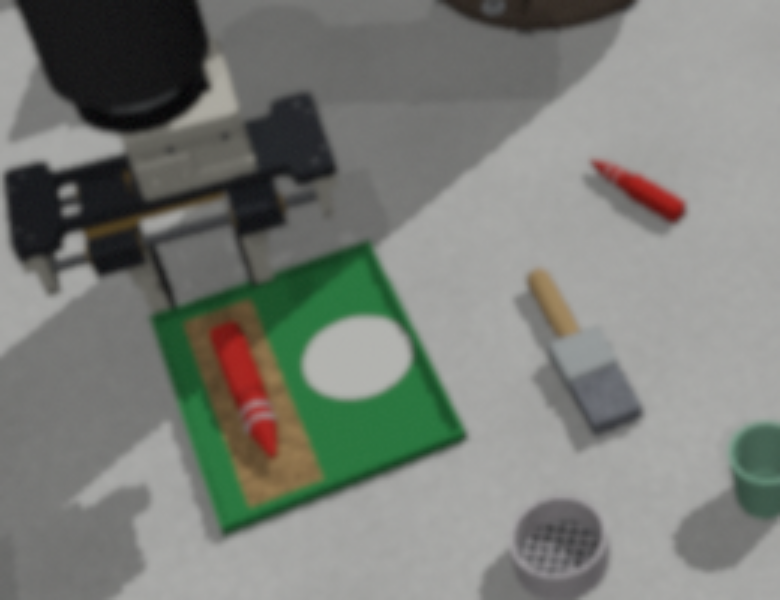

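Call:
apply_moves(
  targets=[
    [[0.7,-0.5,0],[0,0,1],87],
    [[0.7,-0.4,0],[0,0,1],87],
    [[0.7,-0.3,0],[0,0,1],87],
    [[0.7,-0.2,0],[0,0,1],87],
    [[0.6,0,0],[0,0,1],87],
  ],
)

```text
time_s: 12.65
tcp_pos: [0.6025, -0.3492, 0.1534]
eef_rot: [-179.9, -0.6, -41.1]
contact_force: [-0.0, 0.3, -0.4]
gripper_width: 0.0862
```

Call:
apply_moves(
  targets=[
    [[0,0,0],[0,0,1],87],
    [[0,0,0],[0,0,1],87],
    [[0,0,0],[0,0,1],87],
    [[0,0,0],[0,0,1],87],
    [[0,0,0],[0,0,1],87],
  ],
)

```text
time_s: 13.15
tcp_pos: [0.6056, -0.3498, 0.1526]
eef_rot: [-179.5, -0.4, -82.7]
contact_force: [-0.6, 0.1, -0.6]
gripper_width: 0.0873
```

```bash
python3 go.py .664 -.2035 .1 -85
```

```text
t 13.2 pos [ 0.6056 -0.3498  0.1526] rpy [-179.5   -0.4  -82.7] J [-14.  26.  -3.   0. -60.  21.] F [-0.6  0.1 -0.6] w 87.3
shift units [-3.45 -1.9   1.31] turn units [-0.06 -0.04  0.29]
```

Call:
apply_moves(
  targets=[
    [[-0.8,-0.5,0],[0,0,0.2],87],
    [[-0.9,-0.5,0.2],[0,0,0],87],
    [[-0.9,-0.5,0.2],[0,0,0],87],
    [[-0.7,-0.2,0.2],[0,0,0],87],
    [[0,0,0],[0,0,0],87],
  ],
)

```text
time_s: 13.65
tcp_pos: [0.6616, -0.2088, 0.1286]
eef_rot: [-179.5, -0.4, -84.9]
contact_force: [0.2, -0.5, 0.6]
gripper_width: 0.0871
```

```bash
python3 go.py .664 -.2035 .1 -85;python3 - <<'E'
from plant import r
from h import *
c=r.capture("scene"); cv2.imwrite(f"pics/s1.png",cv2.resize(c["img"][200:400,160:420],None,fx=3,fy=3))
E
```

```text
t 13.7 pos [ 0.6616 -0.2088  0.1286] rpy [-179.5   -0.4  -84.9] J [ -1.  27.  -6.   0. -57.   6.] F [ 0.2 -0.5  0.6] w 87.1
shift units [-0.13 -0.07  0.71] turn units [-0.06 -0.05  0.02]
```

View pics/s1.png

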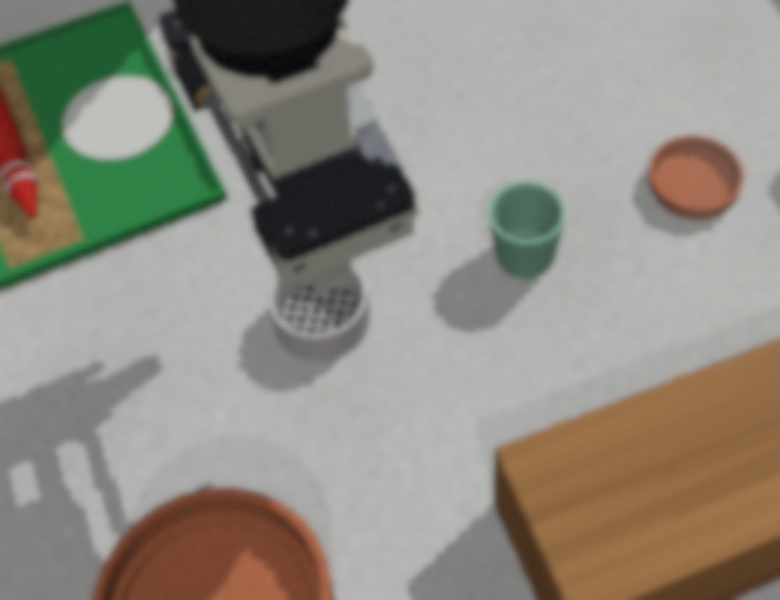

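Call:
apply_moves(
  targets=[
    [[-0.12,-0.06,0.6],[0,0,0],87],
    [[0,0,0.7],[0,0,0],87],
    [[0,0,0.6],[0,0,0],87],
    [[0,0,0.3],[0,0,0],87],
    [[0,0,0],[0,0,0],87],
  ],
)

```text
time_s: 14.2
tcp_pos: [0.666, -0.209, 0.0424]
eef_rot: [-179.2, -0.5, -84.9]
contact_force: [-0.5, 0.4, -0.5]
gripper_width: 0.0871
```

```bash
python3 go.py .664 -.2035 .024 -85
```

```text
t 14.2 pos [ 0.666  -0.209   0.0424] rpy [-179.2   -0.5  -84.9] J [ -1.  32. -10.   1. -47.   6.] F [-0.5  0.4 -0.5] w 87.1
shift units [-0.14  0.04  0.46] turn units [-0.1  -0.06  0.02]
```

Call:
apply_moves(
  targets=[
    [[-0.2,0.05,0.2],[-0.15,-0.1,0],87],
    [[0,0,0.25],[0,0,0],87],
    [[0,0,0],[0,0,0],50],
    [[0,0,0],[0,0,0],50],
    [[0,0,0],[0,0,0],50],
  ],
)

```text
time_s: 14.7
tcp_pos: [0.6651, -0.2019, 0.0266]
eef_rot: [179.8, 0.3, -84.9]
contact_force: [-0.6, -0.1, 0.2]
gripper_width: 0.0683
```

```bash
python3 go.py .664 -.2035 .024 -85
```

```text
t 14.7 pos [ 0.6651 -0.2019  0.0266] rpy [179.8   0.3 -84.9] J [ -1.  33.  -9.  -0. -48.   6.] F [-0.6 -0.1  0.2] w 68.3
shift units [0.04 0.03 0.06] turn units [0.03 0.04 0.02]
```

Call:
apply_moves(
  targets=[
    [[0,0,0],[0,0,0],50],
    [[0,0,0],[0,0,0],50],
    [[0,0,0],[0,0,0],50],
    [[0,0,-0.3],[0,0,0],50],
    [[0,0,-0.6],[0,0,0],50],
  ],
)

```text
time_s: 15.2
tcp_pos: [0.6633, -0.2017, 0.0617]
eef_rot: [179.5, 0.4, -84.9]
contact_force: [-0.3, -0.1, -1.0]
gripper_width: 0.064
```

```bash
python3 go.py .4415 -.2895 .09 -85
```

```text
t 15.2 pos [ 0.6633 -0.2017  0.0617] rpy [179.5   0.4 -84.9] J [ -1.  31.  -8.  -0. -52.   6.] F [-0.3 -0.1 -1. ] w 64.0
shift units [ 1.69  5.72 -0.67] turn units [0.06 0.04 0.01]
```

Call:
apply_moves(
  targets=[
    [[0.1,0.3,-0.6],[0,0,0],50],
    [[0.2,0.9,-0.4],[0,0,0],50],
    [[0.3,1,0],[0,0,0],50],
    [[0.3,1,0],[0,0,0],50],
    [[0.3,1,0],[0,0,0],50],
  ],
)

```text
time_s: 15.7
tcp_pos: [0.5037, -0.2657, 0.1118]
eef_rot: [-179.8, 0.1, -84.5]
contact_force: [0.1, -1.1, 0.2]
gripper_width: 0.0644
```

```bash
python3 go.py .4415 -.2895 .06 -85
```

```text
t 15.7 pos [ 0.5037 -0.2657  0.1118] rpy [-1.798e+02  1.000e-01 -8.450e+01] J [ -8.  18. -23.  -0. -50.  14.] F [ 0.1 -1.1  0.2] w 64.4
shift units [0.44 1.61 1.29] turn units [-0.02  0.01  0.06]
```

Call:
apply_moves(
  targets=[
    [[0.2,0.7,0],[0,0,0],50],
    [[0.2,0.6,0.3],[0,0,0],50],
    [[0,0.2,0.4],[0,0,0],50],
    [[0,0,0.4],[0,0,0],50],
    [[0,0,0],[0,0,0],50],
  ],
)

```text
time_s: 16.2
tcp_pos: [0.4394, -0.2904, 0.0736]
eef_rot: [-179.4, -0.1, -84.7]
contact_force: [0.8, -0.6, -0.7]
gripper_width: 0.0641
```

```bash
python3 go.py .4415 -.2895 .03 -85
```

```text
t 16.2 pos [ 0.4394 -0.2904  0.0736] rpy [-1.794e+02 -1.000e-01 -8.470e+01] J [-12.  17. -31.  -0. -42.  18.] F [ 0.8 -0.6 -0.7] w 64.1
shift units [-0.02 -0.04  1.09] turn units [-0.08 -0.01  0.03]
```

Call:
apply_moves(
  targets=[
    [[0,0,0.4],[-0.1,0,0],50],
    [[0,0,0.4],[0,0,0],50],
    [[0,0,0.15],[0,0,0],50],
    [[0,0,0],[0,0,0],50],
  ],
)

```text
time_s: 16.6
tcp_pos: [0.4427, -0.291, 0.0369]
eef_rot: [180.0, -0.2, -84.7]
contact_force: [0.5, -1.2, 0.0]
gripper_width: 0.0642
```

```bash
python3 go.py .4415 -.2895 .03 -85
```

```text
t 16.6 pos [ 0.4427 -0.291   0.0369] rpy [180.   -0.2 -84.7] J [-12.  20. -32.   0. -38.  17.] F [ 0.5 -1.2  0. ] w 64.2
shift units [-0.04  0.03  0.17] turn units [ 0.   -0.03  0.04]
```

Call:
apply_moves(
  targets=[
    [[0,0,0.12],[0,0,0],50],
    [[0,0,0.05],[0,0,0],50],
    [[0,0,0.03],[0,0,0],50],
    [[0,0,0],[0,0,0],50],
  ],
)

```text
time_s: 17.0
tcp_pos: [0.444, -0.2911, 0.0312]
eef_rot: [-180.0, -0.3, -84.5]
contact_force: [-0.4, -0.2, 0.4]
gripper_width: 0.0645
```

```bash
python3 go.py .4415 -.2895 .03 -85
```

```text
t 17.0 pos [ 0.444  -0.2911  0.0312] rpy [-180.    -0.3  -84.5] J [-12.  21. -32.   0. -37.  17.] F [-0.4 -0.2  0.4] w 64.5
shift units [-0.05  0.06  0.03] turn units [-0.   -0.03  0.06]
```

Call:
apply_moves(
  targets=[
    [[0,0.08,0.03],[0,0,0],50],
    [[0,0,0.03],[0,0,0],50],
    [[0,0,0.03],[0,0,0],50],
    [[0,0,0],[0,0,0],50],
  ],
)

```text
time_s: 17.4
tcp_pos: [0.4418, -0.2918, 0.0311]
eef_rot: [-179.8, -0.4, -84.5]
contact_force: [-0.1, 0.5, -0.9]
gripper_width: 0.0643
```

```bash
python3 go.py .4415 -.2895 .03 -85
```

```text
t 17.4 pos [ 0.4418 -0.2918  0.0311] rpy [-179.8   -0.4  -84.5] J [-12.  21. -33.   1. -37.  17.] F [-0.1  0.5 -0.9] w 64.3
shift units [-0.06  0.    0.03] turn units [-0.03 -0.05  0.07]
```

Call:
apply_moves(
  targets=[
    [[-0.05,0,0.08],[0,0,0],50],
    [[0,0,0.04],[0,0,0],50],
  ],
)

```text
time_s: 17.6
tcp_pos: [0.4422, -0.2915, 0.03]
eef_rot: [-179.7, -0.6, -84.3]
contact_force: [-5.9, 10.5, 23.5]
gripper_width: 0.0644
```

Touching firmly; release.

Call:
apply_moves(
  targets=[
    [[0,0,-0.03],[0,0,0],80],
    [[0,0,0],[0,0,0],80],
    [[0,0,0],[0,0,0],80],
    [[0,0,-0.3],[0,0,0],80],
    [[0,0,-0.6],[0,0,0],87],
  ],
)

```text
time_s: 18.1
tcp_pos: [0.4395, -0.2906, 0.0657]
eef_rot: [180.0, -0.5, -84.4]
contact_force: [0.7, -0.5, 0.7]
gripper_width: 0.0835
```

Call:
apply_moves(
  targets=[
    [[0,0,-0.9],[0,0,0],87],
    [[-0.3,0,-0.9],[0,0,0],87],
    [[-0.9,-0.4,0],[0,0,0],87],
    [[-0.9,-0.5,0],[0,0,0],87],
    [[-0.9,-0.5,0],[0,0,0],87],
  ],
)

```text
time_s: 18.6
tcp_pos: [0.4848, -0.1654, 0.146]
eef_rot: [-179.7, -0.5, -84.8]
contact_force: [1.4, -0.2, 0.8]
gripper_width: 0.0871
```

```bash
python3 go.py .661 .0755 .1 -89;python3 - <<'E'
from plant import r
from h import *
c=r.capture("scene"); cv2.imwrite(f"pics/s2.png",cv2.resize(c["img"][150:350,100:360],None,fx=3,fy=3))
E
```

```text
t 18.6 pos [ 0.4848 -0.1654  0.146 ] rpy [-179.7   -0.5  -84.8] J [  4.  10. -28.   1. -52.   1.] F [ 1.4 -0.2  0.8] w 87.1
shift units [-5.61 -4.93  1.13] turn units [-0.04 -0.07  0.53]
```

View pics/s2.png

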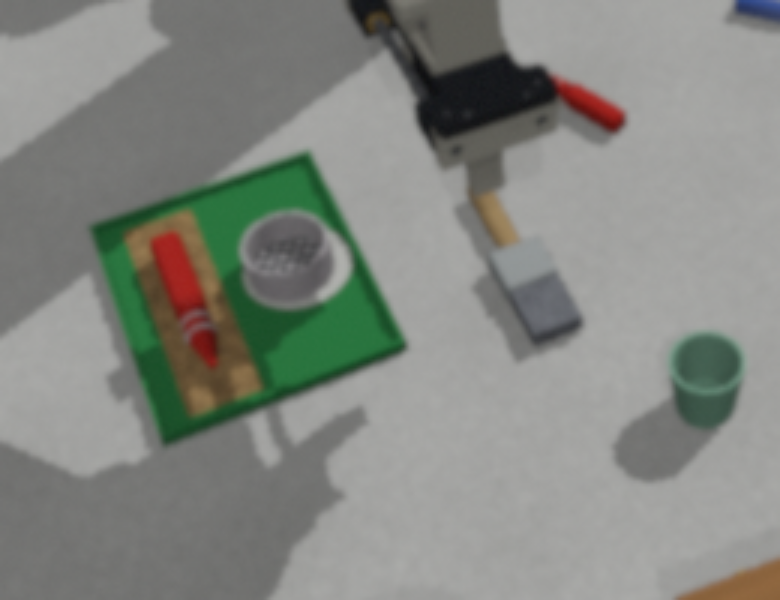

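Call:
apply_moves(
  targets=[
    [[-0.85,-0.8,0],[0,0,0.2],87],
    [[-0.85,-0.8,0],[0,0,0.2],87],
    [[-0.85,-0.8,0],[0,0,0.1],87],
    [[-0.85,-0.8,0],[0,0,0],87],
    [[-0.85,-0.8,0],[0,0,0],87],
  ],
)

```text
time_s: 19.15
tcp_pos: [0.6394, 0.0198, 0.1507]
eef_rot: [-179.4, -0.5, -88.9]
contact_force: [1.1, -0.2, -0.4]
gripper_width: 0.0872
```

```bash
python3 go.py .661 .0755 .1 -89;python3 - <<'E'
from plant import r
from meas import *
c=r.capture("top"); cv2.imwrite("pics/top2.png",c["img"]); np.savez("top2.npz",**c)
P=pts(c);X,Y,Z=P[...,0],P[...,1],P[...,2]
m=(abs(X-.443)<.05)&(abs(Y+.29)<.05)&(Z>.028); print("sieve",[np.round(v*1e3,1) for v in circ(P[m][:,:2])],"target 441.5 -289.5", Z[m].max())
E
```

```text
t 19.1 pos [0.6394 0.0198 0.1507] rpy [-179.4   -0.5  -88.9] J [ 20.  21. -12.   1. -57. -19.] F [ 1.1 -0.2 -0.4] w 87.2
shift units [-1.39 -0.56  1.26] turn units [-0.07 -0.06  0.02]
sieve [array([ 444.4, -292.8]), np.float64(30.5)] target 441.5 -289.5 0.03946049603287505
```

View pics/top2.png

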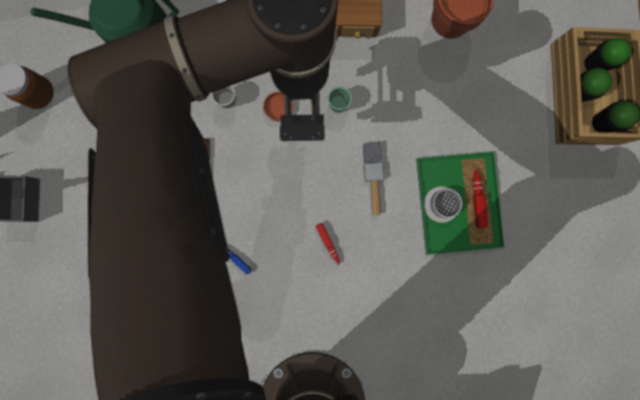

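Call:
apply_moves(
  targets=[
    [[-0.7,-0.3,0.3],[0,0,0],87],
    [[-0.6,-0.25,0.4],[0,0,0],87],
    [[0,0,0.3],[0,0,0],87],
    [[0,0,0.3],[0,0,0],87],
    [[0,0,0],[0,0,0],87],
  ],
)

```text
time_s: 19.7
tcp_pos: [0.6681, 0.0808, 0.0973]
eef_rot: [-179.2, -0.5, -88.5]
contact_force: [-1.2, -0.3, -0.6]
gripper_width: 0.0872
```

```bash
python3 go.py .661 .0755 .022 -89
```

```text
t 19.7 pos [0.6681 0.0808 0.0973] rpy [-179.2   -0.5  -88.5] J [ 24.  27. -11.   1. -52. -23.] F [-1.2 -0.3 -0.6] w 87.2
shift units [0.11 0.21 1.88] turn units [-0.09 -0.06  0.07]
```

Call:
apply_moves(
  targets=[
    [[0.15,0.2,0.5],[-0.1,-0.05,0.05],87],
    [[0,0,0.5],[0,0,0],87],
    [[0,0,0.4],[0,0,0],87],
    [[0,0,0.2],[0,0,0],87],
    [[0,0,0],[0,0,0],87],
  ],
)

```text
time_s: 20.2
tcp_pos: [0.6594, 0.0693, 0.0335]
eef_rot: [-180.0, -0.0, -89.2]
contact_force: [0.6, 0.5, -0.0]
gripper_width: 0.0872
```

```bash
python3 go.py .661 .0755 .022 -89
```

```text
t 20.2 pos [0.6594 0.0693 0.0335] rpy [-180.    -0.   -89.2] J [ 23.  30. -14.   0. -46. -22.] F [ 0.6  0.5 -0. ] w 87.2
shift units [-0.15 -0.04  0.29] turn units [-0.   -0.   -0.02]
```

Call:
apply_moves(
  targets=[
    [[-0.15,-0.05,0.1],[0,0,0],87],
    [[0,0,0.16],[0,0,0],87],
    [[0,0,0],[0,0,0],87],
  ],
)

```text
time_s: 20.5
tcp_pos: [0.6625, 0.0754, 0.0245]
eef_rot: [-179.8, 0.0, -89.2]
contact_force: [-0.8, -0.3, -0.8]
gripper_width: 0.0868
```

```bash
python3 go.py .661 .0755 .022 -89;python3 - <<'E'
from plant import r
from h import *
c=r.capture("scene"); cv2.imwrite(f"pics/c1.png",cv2.resize(c["img"][170:330,290:500],None,fx=3.5,fy=3.5))
E
```

```text
t 20.5 pos [0.6625 0.0754 0.0245] rpy [-179.8    0.   -89.2] J [ 23.  31. -14.   0. -45. -22.] F [-0.8 -0.3 -0.8] w 86.8
shift units [-0.    0.04  0.06] turn units [-0.02  0.01 -0.02]
```

View pics/c1.png

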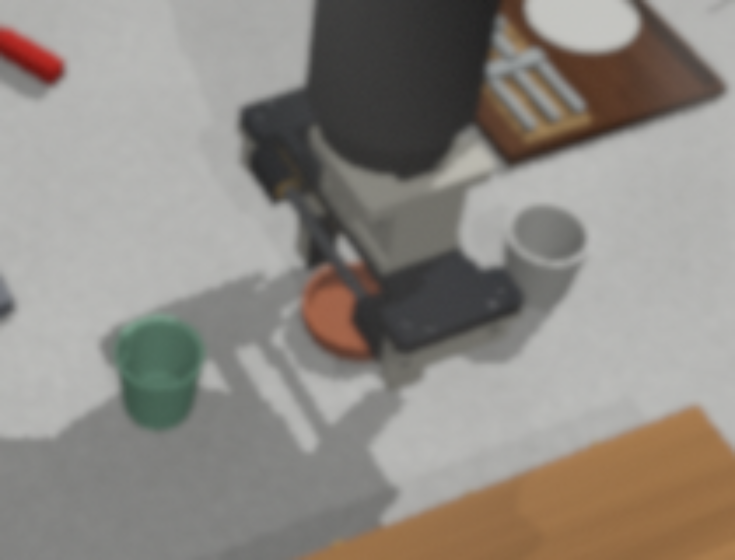

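Call:
apply_moves(
  targets=[
    [[0,0,0.09],[0,0,0],87],
    [[0,0,0],[0,0,0],55],
    [[0,0,0],[0,0,0],55],
    [[0,0,0],[0,0,0],55],
    [[0,0,0],[0,0,0],55],
  ],
  squeeze=20,
)

```text
time_s: 21.05
tcp_pos: [0.6633, 0.076, 0.0221]
eef_rot: [-179.7, 0.1, -89.1]
contact_force: [-0.0, 0.6, -1.2]
gripper_width: 0.0656
```

Call:
apply_moves(
  targets=[
    [[0,0,0],[0,0,0],55],
    [[0,0,0],[0,0,0],55],
    [[0,0,0],[0,0,0],55],
  ],
)

```text
time_s: 21.35
tcp_pos: [0.6633, 0.076, 0.0221]
eef_rot: [-179.7, 0.1, -89.1]
contact_force: [0.1, -0.3, -1.0]
gripper_width: 0.066
```

Call:
apply_moves(
  targets=[
    [[0,0,-0.2],[0,0,0],55],
    [[0,0,-0.4],[0,0,0],55],
    [[0,0,-0.5],[0,0,0],55],
    [[0,0,-0.5],[0,0,0],55],
    [[0,0,-0.3],[0,0,0],55],
  ],
)

```text
time_s: 21.85
tcp_pos: [0.6615, 0.0752, 0.1]
eef_rot: [-180.0, -0.0, -89.2]
contact_force: [1.3, 0.2, -2.0]
gripper_width: 0.0662
```

```bash
python3 go.py .480 .360 .1 -89.5;python3 - <<'E'
from plant import r
from h import *
c=r.capture("scene"); cv2.imwrite(f"pics/c2.png",cv2.resize(c["img"][140:300,290:500],None,fx=3.5,fy=3.5))
E
```

```text
t 21.9 pos [0.6615 0.0752 0.1   ] rpy [-180.    -0.   -89.2] J [ 23.  26. -11.   0. -53. -22.] F [ 1.3  0.2 -2. ] w 66.2
shift units [-7.19  4.43 -0.  ] turn units [-0.   -0.    0.04]
```

View pics/c2.png

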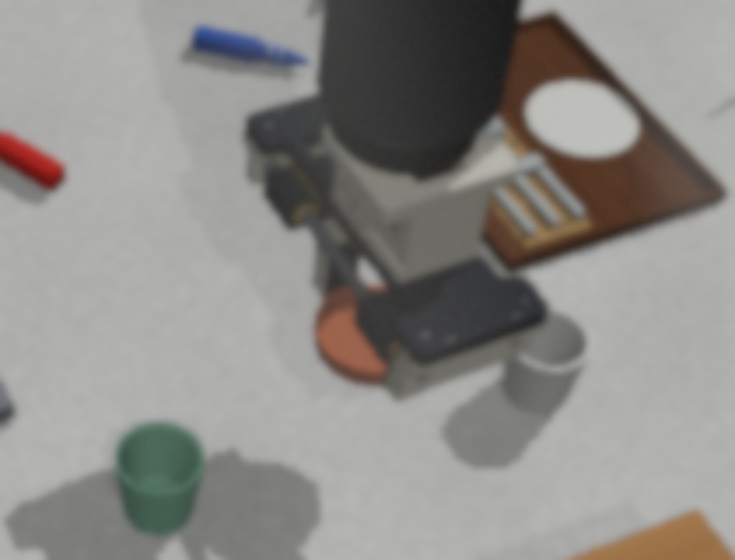

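Call:
apply_moves(
  targets=[
    [[-0.5,0.8,0],[0,0,0],55],
    [[-0.8,0.7,0],[0,0,0],55],
    [[-1,0.6,0],[0,0,0],55],
    [[-1,0.6,0],[0,0,0],55],
    [[-1,0.6,0],[0,0,0],55],
  ],
)

```text
time_s: 22.4
tcp_pos: [0.5266, 0.2456, 0.1011]
eef_rot: [-179.7, 0.0, -89.7]
contact_force: [0.1, 0.5, 0.2]
gripper_width: 0.0664
```

```bash
python3 go.py .480 .360 .1 -89.5
```

```text
t 22.4 pos [0.5266 0.2456 0.1011] rpy [-179.7    0.   -89.7] J [ 44.  19. -22.   0. -49. -44.] F [0.1 0.5 0.2] w 66.4
shift units [-2.87  1.15  0.02] turn units [-0.04  0.01 -0.02]
```

Call:
apply_moves(
  targets=[
    [[-0.9,0.4,0],[0,0,0],55],
    [[-0.9,0.4,0],[0,0,0],55],
    [[-0.7,0.2,0.2],[0,0,0],55],
    [[-0.2,0.05,0.2],[0,0,0],55],
    [[0,0,0],[0,0,0],55],
  ],
)

```text
time_s: 22.9
tcp_pos: [0.4779, 0.3618, 0.084]
eef_rot: [-179.7, 0.1, -89.3]
contact_force: [0.6, -0.4, -0.9]
gripper_width: 0.0661
```

```bash
python3 go.py .480 .360 .027 -89.5
```

```text
t 22.9 pos [0.4779 0.3618 0.084 ] rpy [-1.797e+02  1.000e-01 -8.930e+01] J [ 56.  22. -21.   0. -47. -55.] F [ 0.6 -0.4 -0.9] w 66.1
shift units [ 0.05 -0.05  1.43] turn units [-0.04  0.01  0.02]
```

Call:
apply_moves(
  targets=[
    [[0,-0.05,0.4],[0,0,0],55],
    [[0,0,0.5],[0,0,0],55],
    [[0,0,0.3],[0,0,0],55],
    [[0,0,0.05],[0,0,0],55],
    [[0,0,0],[0,0,0],55],
  ],
)

```text
time_s: 23.4
tcp_pos: [0.4817, 0.358, 0.0328]
eef_rot: [-179.7, 0.0, -89.5]
contact_force: [-0.4, 0.3, -1.0]
gripper_width: 0.0661
```

```bash
python3 go.py .480 .360 .027 -89.5
```

```text
t 23.4 pos [0.4817 0.358  0.0328] rpy [-179.7    0.   -89.5] J [ 55.  26. -23.   0. -41. -55.] F [-0.4  0.3 -1. ] w 66.1
shift units [-0.05  0.04  0.15] turn units [-0.03  0.01  0.  ]
```

Call:
apply_moves(
  targets=[
    [[-0.06,0.03,0.12],[0,0,0],55],
    [[0,0,0.06],[0,0,0],55],
    [[0,0,0],[0,0,0],55],
  ],
)

```text
time_s: 23.7
tcp_pos: [0.4815, 0.3607, 0.0268]
eef_rot: [-179.7, 0.1, -89.5]
contact_force: [0.1, -1.3, -0.5]
gripper_width: 0.0664
```

```bash
python3 go.py .480 .360 .027 -89.5
```

```text
t 23.7 pos [0.4815 0.3607 0.0268] rpy [-1.797e+02  1.000e-01 -8.950e+01] J [ 56.  26. -23.   0. -40. -55.] F [ 0.1 -1.3 -0.5] w 66.4
shift units [ 0.02  0.04 -0.  ] turn units [-0.04  0.02 -0.  ]
```

Call:
apply_moves(
  targets=[
    [[0,0,0.05],[0,0,0],55],
  ],
)

```text
time_s: 23.8
tcp_pos: [0.4818, 0.3611, 0.0258]
eef_rot: [-179.6, 0.2, -89.5]
contact_force: [-7.0, -3.4, 23.5]
gripper_width: 0.0663
```

Call:
apply_moves(
  targets=[
    [[0,0,-0.02],[0,0,0],84],
    [[0,0,0],[0,0,0],84],
    [[0,0,0],[0,0,0],84],
    [[0,0,-0.3],[0,0,0],84],
    [[0,0,-0.6],[0,0,0],84],
  ],
)

```text
time_s: 24.3
tcp_pos: [0.4805, 0.3601, 0.0622]
eef_rot: [-179.7, 0.0, -89.5]
contact_force: [-0.6, 1.1, -1.1]
gripper_width: 0.0836
```

Call:
apply_moves(
  targets=[
    [[0,0,-0.9],[0,0,0],84],
    [[0.3,0,-0.9],[0,0,0],80],
    [[0.9,-0.4,-0.3],[0,0,0],80],
    [[0.9,-0.4,0],[0,0,0],80],
    [[1,-0.4,0],[0,0,0],80],
  ],
)

```text
time_s: 24.8
tcp_pos: [0.5316, 0.2392, 0.1583]
eef_rot: [-179.3, 0.4, -89.0]
contact_force: [0.3, -0.3, 0.3]
gripper_width: 0.0802
```

```bash
python3 go.py .6685 -.059 .12 -89;python3 - <<'E'
from plant import r
from h import *
c=r.capture("scene"); cv2.imwrite(f"pics/c3.png",cv2.resize(c["img"][90:290,300:560],None,fx=3,fy=3))
E
```

```text
t 24.8 pos [0.5316 0.2392 0.1583] rpy [-179.3    0.4  -89. ] J [ 44.  15. -19.   0. -55. -43.] F [ 0.3 -0.3  0.3] w 80.2
shift units [ 7.52 -3.28  0.95] turn units [-0.09  0.05  0.  ]
```

View pics/c3.png

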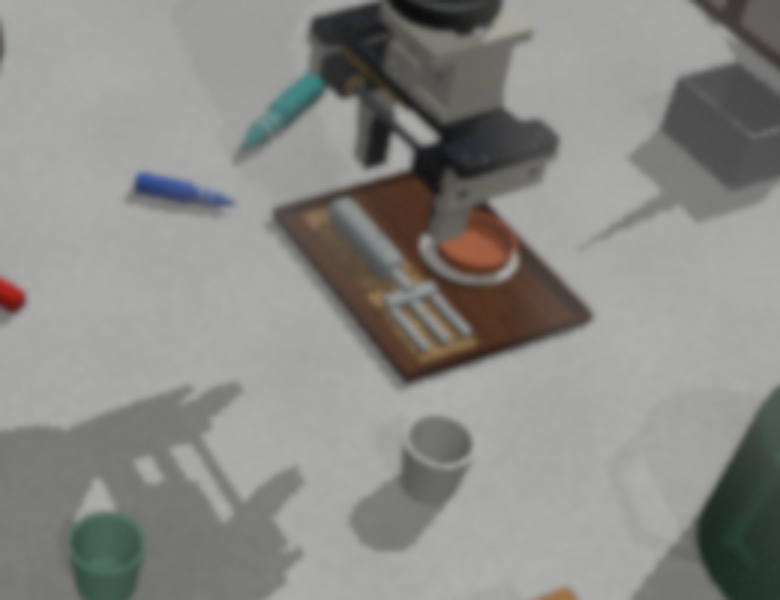

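Call:
apply_moves(
  targets=[
    [[1,-0.45,0],[0,0,0],80],
    [[1,-0.45,0],[0,0,0],80],
    [[1,-0.45,0],[0,0,0],80],
    [[1,-0.45,0],[0,0,0],80],
    [[1,-0.45,0],[0,0,0],80],
  ],
)

```text
time_s: 25.35
tcp_pos: [0.6287, 0.0309, 0.1648]
eef_rot: [-178.9, 0.5, -88.8]
contact_force: [1.1, 0.7, 0.6]
gripper_width: 0.08
```

```bash
python3 go.py .6685 -.059 .12 -89;python3 - <<'E'
from plant import r
from meas import *
for n in ("top","scene"):
    c=r.capture(n); np.savez(n+"3.npz",**c); cv2.imwrite(f"pics/{n}3.png",c["img"])
    P=pts(c);X,Y,Z=P[...,0],P[...,1],P[...,2]
    for nm,x,y,h in (("sauc",.481,.36,.013),("cel",.6685,-.059,.042),("sieve",.442,-.29,.028),("wpot",.678,.192,.042)):
        m=(abs(X-x)<.05)&(abs(Y-y)<.05)&(Z>h)&(Z<h+.012)
        if m.sum()>30: print(n,nm,m.sum(),[np.round(v*1e3,1) for v in circ(P[m][:,:2])])
    hsv=cv2.cvtColor(c["img"],cv2.COLOR_BGR2HSV); H,S,V=[hsv[...,i].astype(int) for i in range(3)]
    m=(H<14)&(S>110)&(abs(X-.48)<.05)&(abs(Y-.36)<.05)
    if m.sum()>50: m=big(m); print(n,"saucer col",[np.round(v*1e3,1) for v in circ(onplane(c,cont(m),.02)[:,:2])])
E
```

```text
t 25.4 pos [0.6287 0.0309 0.1648] rpy [-178.9    0.5  -88.8] J [ 21.  19. -12.  -0. -57. -19.] F [1.1 0.7 0.6] w 80.0
shift units [ 2.28 -0.93  1.12] turn units [-0.13  0.06  0.02]
top cel 157 [array([669.1, -58.8]), np.float64(23.4)]
top sieve 149 [array([ 444.2, -292.8]), np.float64(30.6)]
top wpot 66 [array([677.9, 192. ]), np.float64(23.5)]
scene sauc 190 [array([481.1, 363.5]), np.float64(32.7)]
scene cel 213 [array([668.3, -59. ]), np.float64(23.8)]
scene sieve 195 [array([ 442.3, -294. ]), np.float64(30.5)]
scene wpot 194 [array([677.7, 191.9]), np.float64(23.8)]
scene saucer col [array([490.5, 343.1]), np.float64(46.2)]
```

View pics/top3.png

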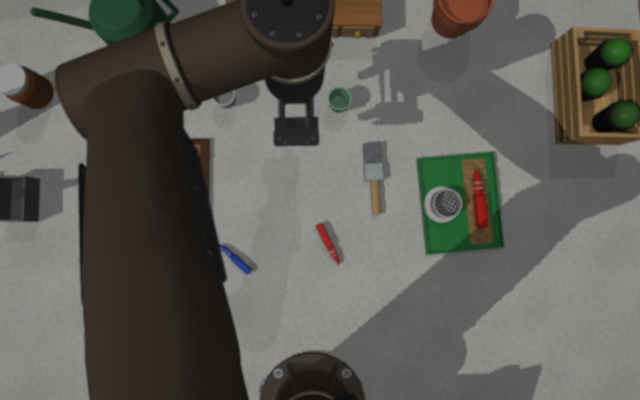

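Call:
apply_moves(
  targets=[
    [[0.8,-0.35,0],[-0.1,0.05,0],80],
    [[0.8,-0.35,0.2],[0,0,0],80],
    [[0.6,-0.2,0.4],[0,0,0],80],
    [[0.1,0,0.4],[0,0,0],80],
    [[0,0,0],[0,0,0],80],
  ],
)

```text
time_s: 25.95
tcp_pos: [0.6691, -0.0675, 0.1276]
eef_rot: [-179.6, 0.0, -89.2]
contact_force: [-0.2, -0.1, 0.4]
gripper_width: 0.08
```

```bash
python3 go.py .6685 -.059 .034 -89
```

```text
t 25.9 pos [ 0.6691 -0.0675  0.1276] rpy [-179.6    0.   -89.2] J [ 11.  25.  -8.   0. -56. -10.] F [-0.2 -0.1  0.4] w 80.0
shift units [-0.21  0.03  2.34] turn units [-0.05  0.   -0.03]
```

Call:
apply_moves(
  targets=[
    [[-0.22,0,0.4],[-0.05,0,0],80],
    [[0,0,0.5],[0,0,0],80],
    [[0,0,0.4],[0,0,0],80],
    [[0,0,0],[0,0,0],80],
    [[0,0,0],[0,0,0],80],
  ],
)

```text
time_s: 26.45
tcp_pos: [0.6704, -0.0537, 0.0784]
eef_rot: [-179.8, 0.0, -89.0]
contact_force: [-0.0, -0.4, 0.5]
gripper_width: 0.08
```

```bash
python3 go.py .6685 -.059 .034 -89
```

```text
t 26.4 pos [ 0.6704 -0.0537  0.0784] rpy [-179.8    0.   -89. ] J [ 12.  28. -11.   0. -51. -11.] F [-0.  -0.4  0.5] w 80.0
shift units [0.13 0.06 1.11] turn units [-0.03  0.   -0.  ]
```

Call:
apply_moves(
  targets=[
    [[0.11,0.04,0.4],[0,0,0],80],
    [[0,0,0.4],[0,0,0],80],
    [[0,0,0.2],[0,0,0],80],
    [[0,0,0],[0,0,0],80],
  ],
)

```text
time_s: 26.85
tcp_pos: [0.6715, -0.0557, 0.0412]
eef_rot: [-179.4, 0.1, -88.9]
contact_force: [-0.3, -0.4, -0.4]
gripper_width: 0.08
```

```bash
python3 go.py .6685 -.059 .034 -89
```

```text
t 26.9 pos [ 0.6715 -0.0557  0.0412] rpy [-1.794e+02  1.000e-01 -8.890e+01] J [ 12.  30. -13.   0. -46. -11.] F [-0.3 -0.4 -0.4] w 80.0
shift units [0.08 0.08 0.18] turn units [-0.07  0.01  0.02]
```

Call:
apply_moves(
  targets=[
    [[0.1,0.05,0.15],[-0.07,0,0],80],
    [[0,0,0.02],[0,0,0],70],
    [[0,0,0],[0,0,0],35],
    [[0,0,0],[0,0,0],35],
    [[0,0,0],[0,0,0],35],
  ],
  squeeze=20,
)

```text
time_s: 27.35
tcp_pos: [0.6706, -0.06, 0.0355]
eef_rot: [-180.0, 0.1, -88.8]
contact_force: [-0.4, 0.7, 0.7]
gripper_width: 0.0537
```

Call:
apply_moves(
  targets=[
    [[0,0,0],[0,0,0],35],
    [[0,0,0],[0,0,0],35],
    [[0,0,0],[0,0,0],35],
  ],
)

```text
time_s: 27.65
tcp_pos: [0.6704, -0.0599, 0.0355]
eef_rot: [-180.0, 0.1, -88.9]
contact_force: [-0.3, 0.3, -2.4]
gripper_width: 0.0515
```

Call:
apply_moves(
  targets=[
    [[0,0,0],[0,0,0],35],
    [[0,0,0],[0,0,0],35],
    [[0,0,0],[0,0,0],35],
  ],
)

```text
time_s: 27.95
tcp_pos: [0.6704, -0.0599, 0.0355]
eef_rot: [-180.0, 0.1, -88.9]
contact_force: [0.4, -0.8, -1.7]
gripper_width: 0.0518
```

```bash
python3 go.py .6685 -.059 .034 -89
```

```text
t 27.9 pos [ 0.6704 -0.0599  0.0355] rpy [-1.80e+02  1.00e-01 -8.89e+01] J [ 11.  31. -13.  -0. -47. -10.] F [ 0.4 -0.8 -1.7] w 51.8
shift units [-0.02  0.05  0.04] turn units [-0.01  0.01  0.02]
```

Call:
apply_moves(
  targets=[
    [[0,0,-0.2],[0,0,0],35],
    [[0,0,-0.4],[0,0,0],35],
    [[0,0,-0.6],[0,0,0],35],
    [[0,0,-0.6],[0,0,0],35],
    [[0,0,-0.6],[0,0,0],35],
  ],
)

```text
time_s: 28.45
tcp_pos: [0.6676, -0.0603, 0.1318]
eef_rot: [179.6, 0.0, -88.9]
contact_force: [0.5, -0.7, -1.0]
gripper_width: 0.0517
```

```bash
python3 go.py .481 .362 .12 -89.5;python3 - <<'E'
from plant import r
from h import *
c=r.capture("scene"); cv2.imwrite(f"pics/p1.png",cv2.resize(c["img"][140:300,240:450],None,fx=3.5,fy=3.5))
E
```

```text
t 28.4 pos [ 0.6676 -0.0603  0.1318] rpy [179.6   0.  -88.9] J [ 11.  25.  -8.  -0. -58. -10.] F [ 0.5 -0.7 -1. ] w 51.7
shift units [-10.65   4.46   0.33] turn units [0.06 0.   0.08]
```

View pics/p1.png

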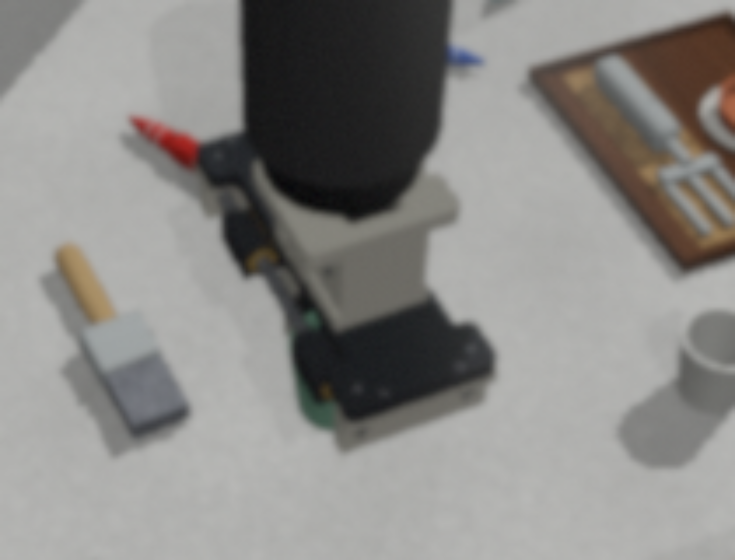

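Call:
apply_moves(
  targets=[
    [[-0.6,0.4,0],[0,0,0],35],
    [[-0.9,0.4,0],[0,0,0],35],
    [[-1,0.4,0],[0,0,0],35],
    [[-1,0.4,0],[0,0,0],35],
    [[-1,0.4,0],[0,0,0],35],
  ],
)

```text
time_s: 29.0
tcp_pos: [0.5876, 0.1186, 0.1421]
eef_rot: [-179.6, 0.1, -89.3]
contact_force: [0.8, 0.8, -1.6]
gripper_width: 0.0519
```

Call:
apply_moves(
  targets=[
    [[-1,0.4,0],[0,0,0],35],
    [[-1,0.4,0],[0,0,0],35],
    [[-1,0.4,0],[0,0,0],35],
    [[-0.9,0.4,0],[0,0,0],35],
  ],
)

```text
time_s: 29.4
tcp_pos: [0.5185, 0.2804, 0.145]
eef_rot: [-179.4, 0.2, -89.3]
contact_force: [-0.6, 0.1, -1.3]
gripper_width: 0.0519
```

```bash
python3 go.py .481 .362 .12 -89.5
```

```text
t 29.4 pos [0.5185 0.2804 0.145 ] rpy [-179.4    0.2  -89.3] J [ 48.  17. -19.   0. -54. -47.] F [-0.6  0.1 -1.3] w 51.9
shift units [-2.05  0.92  0.62] turn units [-0.08  0.03  0.03]
```

Call:
apply_moves(
  targets=[
    [[-0.8,0.35,0],[-0.08,0,0],35],
    [[-0.7,0.35,0.1],[0,0,0],35],
    [[-0.3,0.1,0.3],[0,0,0],35],
    [[0,0,0.3],[0,0,0],35],
    [[0,0,0],[0,0,0],35],
  ],
)

```text
time_s: 29.9
tcp_pos: [0.4818, 0.3601, 0.1187]
eef_rot: [-179.9, 0.4, -88.9]
contact_force: [0.3, -0.6, -0.7]
gripper_width: 0.052
```

```bash
python3 go.py .482 .362 .08 -89.5;python3 - <<'E'
from plant import r
from meas import *
c=r.capture("scene"); cv2.imwrite(f"pics/p2.png",cv2.resize(c["img"][90:250,350:560],None,fx=3.5,fy=3.5))
E
```

```text
t 29.9 pos [0.4818 0.3601 0.1187] rpy [-179.9    0.4  -88.9] J [ 55.  20. -18.  -0. -52. -54.] F [ 0.3 -0.6 -0.7] w 52.0
shift units [-0.04 -0.    0.97] turn units [-0.01  0.05  0.08]
```

View pics/p2.png

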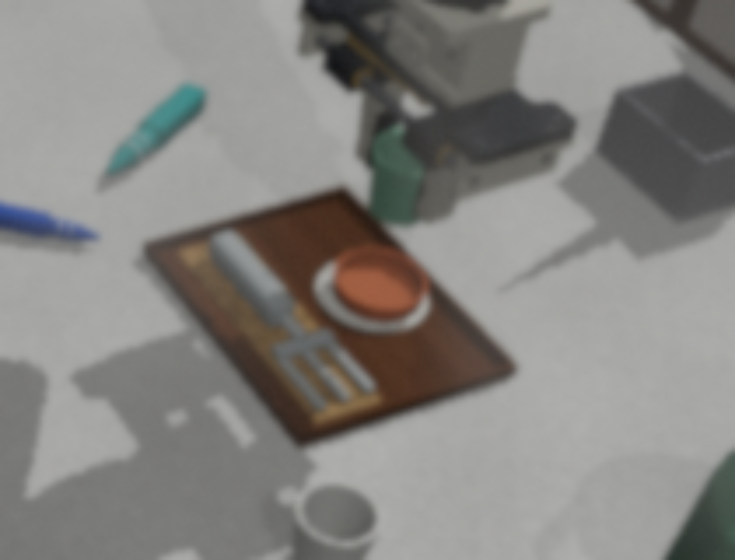

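```bash
python3 - <<'E'
from plant import r
from meas import *
c=r.capture("scene"); P=pts(c);X,Y,Z=P[...,0],P[...,1],P[...,2]
hsv=cv2.cvtColor(c["img"],cv2.COLOR_BGR2HSV); H,S,V=[hsv[...,i].astype(int) for i in range(3)]
m=(abs(X-.481)<.05)&(abs(Y-.36)<.05)&(Z>.015)&(Z<.024)&(S>60); print(m.sum(),circ(P[m][:,:2]))
m=big((H<12)&(S>80)&(abs(X-.481)<.05)&(abs(Y-.36)<.05)); print("mean at .014",onplane(c,np.argwhere(m)[:,::-1],.014).mean(0), box(c,m,.018))
m=(S<40)&(V>110)&(abs(X-.48)<.05)&(abs(Y-.36)<.055)&(Z<.012); q=onplane(c,np.argwhere(m)[:,::-1],.004); print("white ext x",np.percentile(q[:,0],[1,99]),"y",np.percentile(q[:,1],[1,99]))
E
```

```text
142 (array([0.48021875, 0.36045556]), np.float64(0.03187573871536089))
mean at .014 [0.48632585 0.35270306 0.014     ] (array([492.7, 347.2, 100.7,  95.9]), np.float32(179.8))
white ext x [0.44108154 0.52096083] y [0.32183621 0.41286021]
```

Call:
apply_moves(
  targets=[
    [[-0.04,0,0.4],[0,0,0],35],
    [[0,0,0.5],[0,0,0],35],
    [[0,0,0.5],[0,0,0],35],
    [[0,0,0],[0,0,0],35],
    [[0,0,0],[0,0,0],35],
  ],
)

```text
time_s: 30.5
tcp_pos: [0.4876, 0.359, 0.0667]
eef_rot: [-179.6, 0.7, -89.3]
contact_force: [0.3, 0.0, -0.7]
gripper_width: 0.0517
```

```bash
python3 go.py .482 .3615 .0435 -89.5
```

```text
t 30.5 pos [0.4876 0.359  0.0667] rpy [-179.6    0.7  -89.3] J [ 55.  23. -21.  -0. -45. -54.] F [ 0.3  0.  -0.7] w 51.7
shift units [-0.06  0.14  0.58] turn units [-0.05  0.08  0.03]
```

Call:
apply_moves(
  targets=[
    [[-0.06,0.13,0.15],[-0.04,0.08,0],35],
    [[0,0,0.2],[0,0,0],35],
    [[0,0,0],[0,0,0],35],
    [[0,0,0],[0,0,0],35],
  ],
)

```text
time_s: 30.9
tcp_pos: [0.4837, 0.3623, 0.0549]
eef_rot: [-179.7, 0.2, -89.3]
contact_force: [0.0, 1.2, -0.9]
gripper_width: 0.0517
```

```bash
python3 go.py .482 .3615 .0435 -89.5
```

```text
t 30.9 pos [0.4837 0.3623 0.0549] rpy [-179.7    0.2  -89.3] J [ 55.  24. -21.   0. -44. -55.] F [ 0.   1.2 -0.9] w 51.7
shift units [0.02 0.04 0.28] turn units [-0.03  0.02  0.02]
```

Call:
apply_moves(
  targets=[
    [[0,0.06,0.12],[0,0,0],35],
    [[0,0,0.1],[0,0,0],35],
    [[0,0,0.06],[0,0,0],35],
    [[0,0,0],[0,0,0],35],
  ],
)

```text
time_s: 31.3
tcp_pos: [0.4813, 0.3629, 0.0434]
eef_rot: [-179.7, 0.2, -89.3]
contact_force: [0.1, 0.3, -1.7]
gripper_width: 0.0517
```

```bash
python3 go.py .482 .3615 .0435 -89.5
```

```text
t 31.3 pos [0.4813 0.3629 0.0434] rpy [-179.7    0.2  -89.3] J [ 56.  25. -22.   0. -42. -55.] F [ 0.1  0.3 -1.7] w 51.7
shift units [ 0.04 -0.02 -0.  ] turn units [-0.04  0.03  0.03]
```

Call:
apply_moves(
  targets=[
    [[0,0,0.05],[0,0,0],35],
  ],
)

```text
time_s: 31.4
tcp_pos: [0.4815, 0.3631, 0.043]
eef_rot: [-179.7, 0.2, -89.2]
contact_force: [-10.5, -4.5, 28.5]
gripper_width: 0.0516
```

Seated. Release and rise.

Call:
apply_moves(
  targets=[
    [[0,0,-0.02],[0,0,0],75],
    [[0,0,0],[0,0,0],75],
    [[0,0,0],[0,0,0],75],
    [[0,0,0],[0,0,0],75],
    [[0,0,-0.4],[0,0,0],75],
  ],
)

```text
time_s: 31.9
tcp_pos: [0.4809, 0.3624, 0.0589]
eef_rot: [-179.7, 0.1, -89.2]
contact_force: [-0.2, -0.1, 1.3]
gripper_width: 0.0745
```

Call:
apply_moves(
  targets=[
    [[0,0,-0.8],[0,0,0],75],
    [[0,0,-1],[0,0,0],75],
    [[0,0,-1],[0,0,0],75],
    [[-0.9,0,-0.4],[0,0,0],75],
    [[-1,0,0],[0,0,0],75],
  ],
)

```text
time_s: 32.4
tcp_pos: [0.4798, 0.4356, 0.1931]
eef_rot: [-179.8, 0.1, -89.5]
contact_force: [0.8, 0.5, 0.0]
gripper_width: 0.0751
```

Call:
apply_moves(
  targets=[
    [[-1,0.3,0],[0,0,0],75],
    [[-1,0.3,0],[0,0,0],75],
    [[-1,0.3,0],[0,0,0],75],
    [[-1,0.3,0],[0,0,0],75],
    [[-1,0.5,0],[0,0,0],75],
  ],
)

```text
time_s: 32.9
tcp_pos: [0.4104, 0.6417, 0.1946]
eef_rot: [-179.7, 0.2, -89.7]
contact_force: [1.5, 0.2, 0.0]
gripper_width: 0.075
```

Call:
apply_moves(
  targets=[
    [[-0.5,0.5,0],[0,0,0],75],
    [[0,0,0],[0,0,0],75],
    [[0,0,0],[0,0,0],75],
  ],
)

```text
time_s: 33.2
tcp_pos: [0.3857, 0.6673, 0.1907]
eef_rot: [-179.7, 0.1, -89.4]
contact_force: [-0.0, 0.3, -0.0]
gripper_width: 0.075
```

```bash
python3 - <<'E'
from plant import r
from meas import *
for n in ("top","scene"):
    c=r.capture(n); np.savez(n+"4.npz",**c); cv2.imwrite(f"pics/{n}4.png",c["img"])
    P=pts(c);X,Y,Z=P[...,0],P[...,1],P[...,2]
    hsv=cv2.cvtColor(c["img"],cv2.COLOR_BGR2HSV); H,S,V=[hsv[...,i].astype(int) for i in range(3)]
    for nm,x,y,h in (("sauc",.481,.36,.016),("cel",.481,.361,.048),("sieve",.442,-.29,.028),("wpot",.678,.192,.042)):
        m=(abs(X-x)<.05)&(abs(Y-y)<.05)&(Z>h)&(Z<h+(.012 if nm!="sauc" else .009))
        if nm=="sauc": m&=(H<14)&(S>80)
        if m.sum()>30: print(n,nm,m.sum(),[np.round(v*1e3,1) for v in circ(P[m][:,:2])])
    red=((S>140)&((H<6)|(H>174))).astype(np.uint8)
    m=(cv2.morphologyEx(red,cv2.MORPH_CLOSE,np.ones((7,7)))>0)&(abs(Y+.371)<.05)&(abs(X-.449)<.09)
    if m.sum()>50: print(n,"dib",box(c,big(m),.016))
    m=(abs(X-.45)<.1)&(abs(Y-.279)<.03)&(Z>.0205)
    if m.sum()>50: print(n,"fork handle (want centre ~442,279)",box(c,big(m),.022))
    m=(abs(X-.5)<.12)&(abs(Y+.137)<.045)&(Z>.0165)
    if m.sum()>50: print(n,"brush",box(c,big(m),.015))
E
```

```text
top sauc 85 [array([483. , 361.2]), np.float64(31.1)]
top cel 153 [array([483. , 362.5]), np.float64(23.3)]
top sieve 155 [array([ 444.3, -292.8]), np.float64(30.5)]
top wpot 166 [array([678.8, 192.4]), np.float64(24.2)]
top dib (array([ 455.3, -371.4,  127.5,   26.3]), np.float32(5.7))
top fork handle (want centre ~442,279) (array([456. , 277.8, 112.1,  22.2]), np.float32(1.0))
top brush (array([ 500.5, -136.9,  160.1,   42.4]), np.float32(2.1))
scene sauc 79 [array([481.8, 360.7]), np.float64(31.2)]
scene cel 170 [array([479.8, 362.7]), np.float64(23.8)]
scene sieve 191 [array([ 442.1, -294. ]), np.float64(30.6)]
scene wpot 194 [array([677.7, 191.8]), np.float64(23.7)]
scene dib (array([ 448.1, -369.8,  134.5,   22.7]), np.float32(5.6))
scene fork handle (want centre ~442,279) (array([439.8, 279.3,  89.8,  23.6]), np.float32(1.1))
scene brush (array([ 495.7, -137.3,  162.6,   42.2]), np.float32(5.1))
```

```bash
python3 -c "
import cv2
c=cv2.imread('pics/scene4.png');cv2.imwrite('pics/scene4c.png',cv2.resize(c[110:320,120:520],None,fx=2,fy=2))"
```

```text
(no output)
```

View pics/scene4c.png

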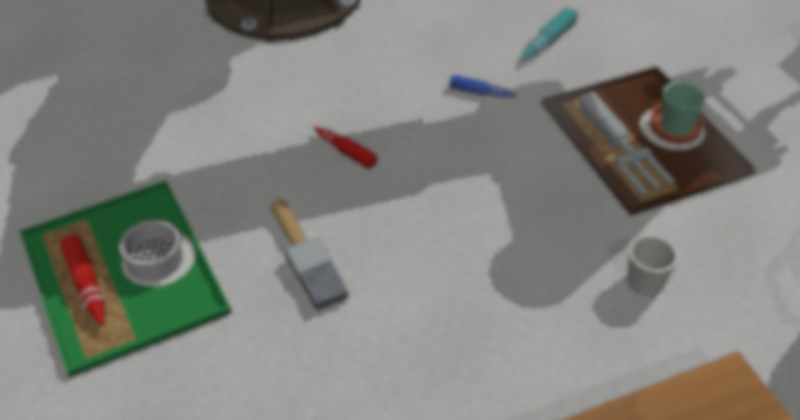

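View pics/top4.png

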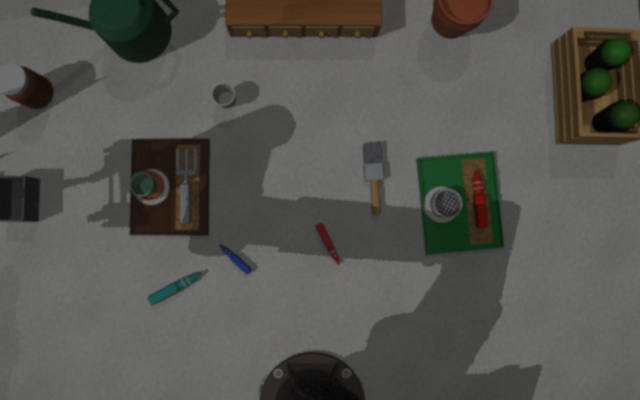

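```bash
python3 - <<'E'
from plant import r
from meas import *
c=load("scene4.npz");P=pts(c);X,Y,Z=P[...,0],P[...,1],P[...,2]
m=(abs(X-.481)<.04)&(abs(Y-.361)<.04)&(Z>.045); q=P[m]; A=np.c_[q[:,:2]-q[:,:2].mean(0),np.ones(len(q))]
top=q[q[:,2]>np.percentile(q[:,2],40)]; A=np.c_[top[:,:2]-top[:,:2].mean(0),np.ones(len(top))]
print("pot rim max z",np.percentile(q[:,2],[50,90,99]),"tilt",np.linalg.lstsq(A,top[:,2],rcond=None)[0])
r.close_job()
E
```

```text
pot rim max z [0.05349697 0.05902596 0.06112988] tilt [0.00171316 0.00652555 0.05662168]
the job is handed in; nothing more can be done
```

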